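# Set a blank on the sawing board, cut line at the end

## Robot

A 7-joint arm with a two-finger parallel gripper is mounted at the origin on a cart in front of the work surface, level with it; the furniture and walls round the work are solid. World frame = base frame: x ahead of the robot, y to its left, z up, the work surface at z = 0. Lengths are in m, angles in rad, forces in N, time in s.
With the tool pointing down it reaches from about 0.425 to 0.925 m from the base axis. Payload 6.8 kg.
Tool frame: the origin (TCP) lies midway between the tips of the shut fingers; the grasp point (between the pads) lies 19 mm behind it; z points along the fingers, y is the direction in which the jaws open and shut (so a half turn about z gives the same grasp; the last joint's range is limited). The gripper opens to 85 mm and grips with 20 to 120 N. Pads are 22 mm wide; open, the fingers measure 114 mm over their backs; the gripper's body (76 mm by 85 mm) begins 54 mm behind the grasp point. The pads swing forward as they close: fully open they stand 13 mm farther back than shut.
Start: joints at [-1.214, 0.477, 0.022, 1.555, -0.011, 1.109, -0.083], TCP at [0.303, 0.603, 0.231] pointing down, gripper open.
Joint ranges: [-2.96, 2.96], [-0.34, 2.1], [-1.41, 1.46], [0.24, 2.44], [-1.37, 4.51], [0.17, 1.92], [-2.96, 2.96]. Speed limits (rad/s): [2.39, 2.39, 3.14, 3.14, 3.14, 3.14, 3.14].

## Interface

Orientations are given as a unit quaternion [w, x, y, z].
In Python, from station import * gives the robot as it stands. The module is installed in compiled form; this text tells all that it offers.
- The arm moves only by the tool jog_arm, never from a script. Its arguments are lists of equal length, an entry for each row: "dp": the shift along the tool's x, y, z in units of 25 mm (1.0 is 25 mm), a list of three; "angular": the turn, a rotation vector about the tool's x, y, z in units of 5 degrees (1.0 is 5 degrees), a list of three; "claw": the finger opening in mm, from 0 to 85.4. A call has exactly 5 rows; each row is the pose to reach, as a shift and turn from the pose commanded when the call began, along the tool's axes at that moment; what a row does not reach only later rows make up. A row lasts 1/10 s, in which the tool goes at most 50 mm and 8.59 degrees, less where a joint would pass 70% of its speed; a pose out of reach is approached as far as the arm can. A call with a gripper value outside its range is refused whole. The fingers move at their own pace and stop on an object; "grip_force" is the grip in N (left out, the last holds). Time passes only in rows, so rows that repeat a pose let the fingers close, or fill a call up. It gives the time, the measured TCP pose, the force and the opening at its end, in the units of the state.
- get_obs(): the state, without advancing time (a new reading comes with each control period).
- read_camera(name): name is "scene" or "top"; returns a dict with "pixels" (420x560x3 uint8, blue, green, red), "camera_matrix" (3x3 intrinsics, pixels), "rvec" (rotation vector, rad) and "tvec" (3), from world to camera coordinates, as OpenCV has them. Camera axes: x right, y down, z forward; pixel columns grow to the right and rows downward; lengths in m; the calibration is good to about 2 mm. A picture is of the moment at which its call begins. There is no depth.
- hand_in(): hands the job in, once; it reports no verdict.
The state is a dict: "t": time; "q": joint angles; "joint_vel": joint speeds; "joint_torque": joint torques, N m; "eef_pos": TCP position; "tool_rot": TCP orientation; "contact_force": force on the tool from outside, world axes, zero at the start; "torque": the same for the moment, N m; "gripper_width": opening from 0.0 (shut) to 1.0 (fully open).
Only numpy, scipy, OpenCV 4.12 (cv2) and the standard library are available. Lean on these libraries where they do the work, as an engineer would, in place of code of your own. Each camera call takes 0.05 s, during which the arm holds its last target.

## Task

Get the aluminium blank ready for sawing: without picking it up, push it flat against the dark fence of the sawing board and along the fence until its black cut line lies right over the left end of the board, with the short waste piece sticking out beyond. Only push the blank: do not pinch, lift or tip it, and leave the other things on the bench where they are.

Things in the scene. Friction and masses are not known exactly. Their poses are not given: they have to be found in the camera images.
- saw_board: plywood sawing board fixed to the bench, 140 mm across (its x), 280 mm long (its y), 30 mm thick; origin at the centre of its underside. Its x axis points to the dark wooden fence, its y axis to the left end, as the robot sees it, over which sawing is done. The fence runs the whole length of the far side: 15 mm wide, rising 16 mm above the board's top, its inner face at board x = +55 mm. The top (board z = 30 mm) is otherwise flat and open on the other three sides.
- board_end (a point): middle of the upper edge of the board's left end: board x = 0, y = +140 mm, z = 30 mm (height of the board's top); axes as the board's. An office chair stands left of the board on the robot's side, its back rising 0.35 m above the bench top: pass above it when coming from the left.
- blank_center (a point): centre (half-way up) of the bare aluminium blank, a loose flat plate 60 mm wide (its x), 130 mm long (its y), 5 mm thick, about 0.1 kg, lying flat on the board, a little askew and clear of the fence, wholly behind the board's left end. Its x axis points roughly to the fence, its y axis roughly to the board's left end
- cut_line (a point): middle of the black cut line on top of the blank: a 3 mm wide line square across the blank, 40 mm from its left end (25 mm from its centre along its y); axes as the blank's
- solder_reel: small reel of grey solder wire with black flanges, 46 mm across, 39 mm high, standing behind the board to the left; bystander; origin under its middle
- pliers: pliers with red handles, 156x54x13 mm, lying to the right; bystander; origin under their middle
- sanding_block: brown cork sanding block, 42x71x24 mm, to the right of the board; bystander; origin under its middle
- needle_file: thin file with an orange-brown wooden handle, 17x154x17 mm, nearer the robot to the right; bystander; origin under its middle
- glue_tube: white glue tube with a red cap, 33x106x26 mm, nearer the robot to the right; bystander; origin under its middle
- blank: the same blank; origin at the centre of its underside, axes as above
Things that resemble listed ones, but are neither listed nor needed, are in the scene too. Of the things that look like the blank, the larger one is meant.

How it is judged:
At the end, for the whole second after the job is handed in: The blank lies flat and at rest on the board; the middle of its cut line is within 6 mm of the plane of the board's left end; its long side is within 0.06 rad of the fence and its centre within 5 mm of where it is when touching the fence (board x = 25 mm) (y of cut_line in the frame of board_end between -0.006 and 0.006 m and x of blank_center in the frame of saw_board above 0.02 m and angle between the y axis of blank_center and the y axis of saw_board, either way round below 0.06 rad and z of blank_center in the frame of saw_board between 0.03 and 0.036 m and angle between blank_center's own z axis and vertical below 0.05 rad and linear speed of blank below 0.01 m/s).
It fails at once if the blank is lifted more than 10 mm off the board (height (world z) of blank_center above 0.0425 m).
It fails at once if the blank is tipped (over 0.2 rad) or pushed off the board (angle between blank_center's own z axis and vertical above 0.2 rad or height (world z) of blank_center below 0.025 m).
It fails at once if another thing on the bench is displaced by more than 25 mm (distance of any of solder_reel, pliers, sanding_block, needle_file, glue_tube from where it was at the start of the episode above 0.025 m).
It also fails if it takes over 58 s, if anything falls off the work surface, if the arm or the gripper's body presses on something with over 40 N, if the wrist force passes 120 N, or if a joint passes its speed limit or range.

## Working session

There is one attempt and no reset: what is moved stays moved. The work goes in short steps, Python scripts to look and compute and a tool call to move; the robot and the scene stay as the last step left them, time stands still between calls to the robot, and variables do not carry over. Pictures are saved under pics/ and viewed, and the job is handed in when it is done.

Besides the shell and the picture viewer there is one more tool, called after "Call:" as a command line: name --argument value ..., lists and objects as JSON in quotes. jog_arm: Moves the arm, as the interface text tells. Its arguments: {"type":"object","properties":{"dp":{"type":"array","items":{"type":"array","items":{"type":"number"}}},"angular":{"type":"array","items":{"type":"array","items":{"type":"number"}}},"claw":{"type":"array","items":{"type":"number"}},"grip_force":{"type":"number"}},"required":["dp","angular","claw"]}

```bash
mkdir -p pics; python3 - <<'E'
from station import *
import cv2,numpy as np
o=get_obs();print({k:np.round(v,3) for k,v in o.items()})
for n in("scene","top"):
    c=read_camera(n);cv2.imwrite(f"pics/{n}0.png",c["pixels"])
    R=cv2.Rodrigues(np.array(c["rvec"],float))[0];print(n,c["camera_matrix"],"pos",-R.T@np.array(c["tvec"]).ravel(),R[2])
E
```

```text
{'t': np.float64(0.0), 'q': array([-1.214,  0.478,  0.022,  1.556, -0.012,  1.109, -0.083]), 'joint_vel': array([ 0.   ,  0.   ,  0.001, -0.001,  0.001, -0.001,  0.   ]), 'joint_torque': array([ 0.0000e+00, -5.9646e+01,  1.6080e+00, -2.8119e+01,  1.2000e-02,
        9.0000e-03,  0.0000e+00]), 'eef_pos': array([0.302, 0.603, 0.23 ]), 'tool_rot': array([-0.   ,  0.23 ,  0.973, -0.001]), 'contact_force': array([ 0.286, -0.629,  0.495]), 'torque': array([-0.016,  0.002, -0.016]), 'gripper_width': np.float64(0.997)}
scene [[399.04554718   0.         275.65447171]
 [  0.         399.04554718 205.91907783]
 [  0.           0.           1.        ]] pos [ 6.88068624e-04 -5.84022565e-01  8.96212386e-01] [ 0.43898138  0.4593117  -0.77222284]
top [[383.5039043    0.         281.36814512]
 [  0.         383.5039043  210.15404135]
 [  0.           0.           1.        ]] pos [ 0.37866078 -0.08103445  1.0469764 ] [ 0.08963376  0.00380043 -0.99596754]
```

View pics/scene0.png

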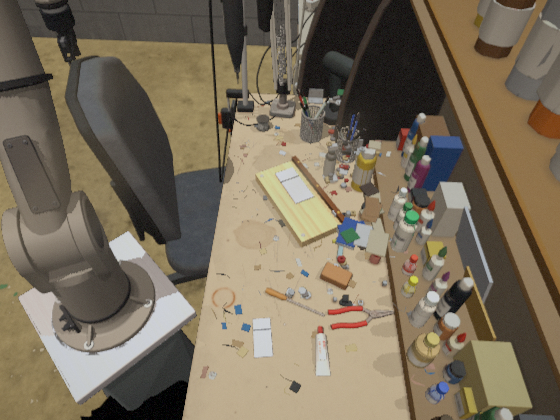

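View pics/top0.png

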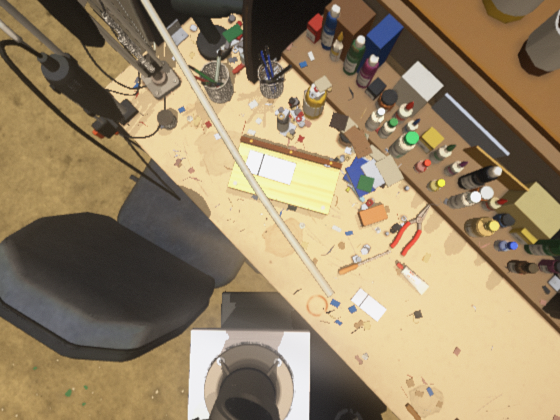

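```bash
python3 - <<'E'
import cv2
s=cv2.imread("pics/scene0.png");t=cv2.imread("pics/top0.png")
cv2.imwrite("pics/s_crop.png",cv2.resize(s[140:260,230:390],None,fx=5,fy=5,interpolation=cv2.INTER_CUBIC))
cv2.imwrite("pics/t_crop.png",cv2.resize(t[100:220,210:370],None,fx=5,fy=5,interpolation=cv2.INTER_CUBIC))
E
```

```text
(no output)
```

View pics/s_crop.png

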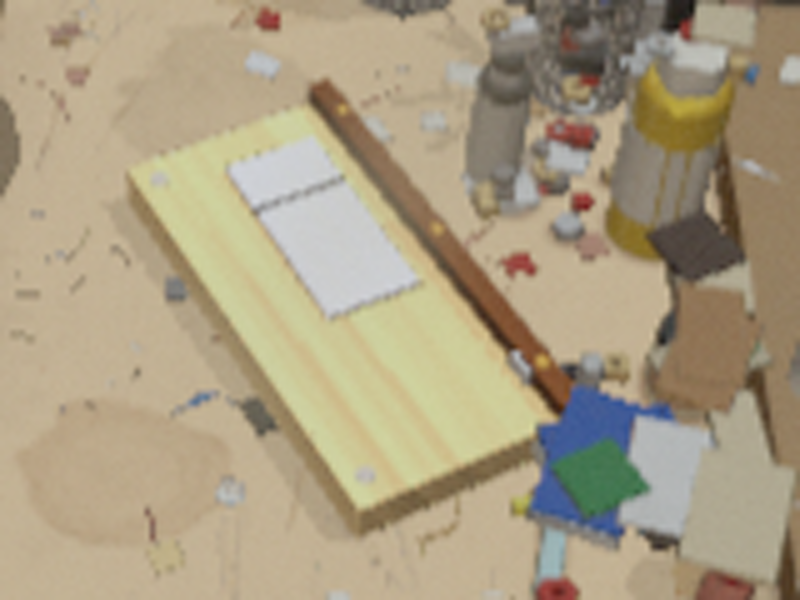

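View pics/t_crop.png

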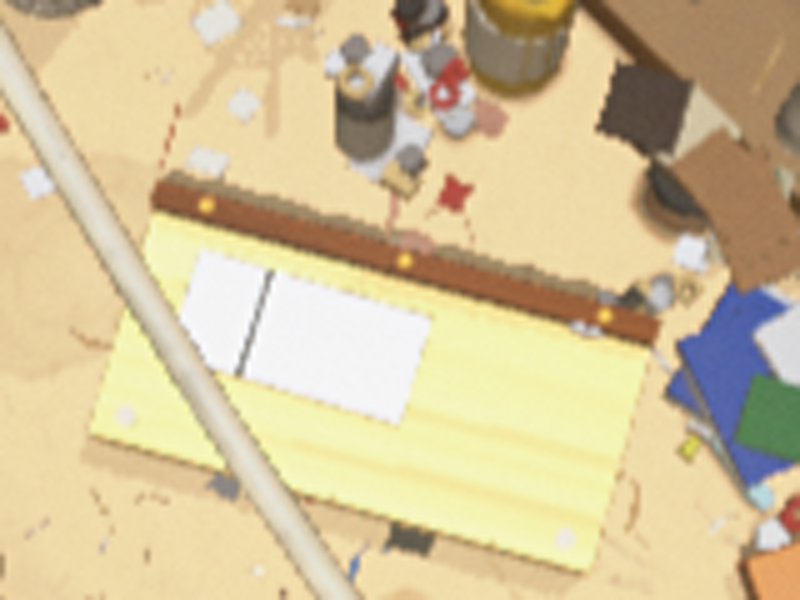

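```bash
cat > h.py <<'E'
import cv2,numpy as np
def cam(c):
    R=cv2.Rodrigues(np.array(c["rvec"],float))[0];t=np.array(c["tvec"],float).ravel()
    return np.array(c["camera_matrix"],float),R,t
def ray(c,uv,z):
    K,R,t=cam(c);uv=np.atleast_2d(np.array(uv,float))
    d=(np.linalg.inv(K)@np.c_[uv,np.ones(len(uv))].T).T@R
    o=-R.T@t
    return o+d*((z-o[2])/d[:,2])[:,None]
def tri(c1,p1,c2,p2):
    K1,R1,t1=cam(c1);K2,R2,t2=cam(c2)
    X=cv2.triangulatePoints(K1@np.c_[R1,t1],K2@np.c_[R2,t2],np.array(p1,float).T.reshape(2,-1),np.array(p2,float).T.reshape(2,-1))
    return (X[:3]/X[3]).T
def proj(c,X):
    K,R,t=cam(c);return cv2.projectPoints(np.array(X,float).reshape(-1,3),np.array(c["rvec"],float),np.array(c["tvec"],float),K,None)[0].reshape(-1,2)
E
python3 - <<'E'
from station import *
from h import *
import pickle
S=read_camera("scene");T=read_camera("top");pickle.dump((S,T),open("cams.pkl","wb"))
def fx(l,r0):return [((x+.5)/5-.5+r0[0],(y+.5)/5-.5+r0[1]) for x,y in l]
so=(230,140);to=(210,100)
# board top corners: left-near, right-near, right-far(where fence meets), left-far fence
names=["LN","RN","blankLF","blankRF","blankRN","cutF","cutN","fenceLfar","brassL","brassM","brassR"]
s=fx([(128,176),(360,514),(310,135),(422,283),(332,318),(345,180),(258,212),(322,82),(342,110),(437,229),(541,361)],so)
t=fx([(92,434),(583,570),(203,250),(432,318),(402,424),(272,272),(239,376),(170,175),(206,205),(404,260),(604,315)],to)
X=tri(S,s,T,t)
for n,x,a,b in zip(names,X,s,t):
    print(n,np.round(x,4),"S@.03",np.round(ray(S,a,.03)[0,:2],4),"T@.03",np.round(ray(T,b,.03)[0,:2],4))
for z in(.3,.5,.6,.7,.8,.9):
    P=ray(T,[(330,295),(245,160),(150,0)],z);print(z,np.round(P[:,:2],2).tolist(),np.round(proj(S,P)).tolist())
E
```

```text
LN [0.5334 0.0676 0.0219] S@.03 [0.5291 0.0611] T@.03 [0.5316 0.0669]
RN [ 0.4653 -0.199   0.0178] S@.03 [ 0.4601 -0.2052] T@.03 [ 0.463  -0.1965]
blankLF [0.6313 0.0097 0.0353] S@.03 [0.6349 0.0135] T@.03 [0.633  0.0099]
blankRF [ 0.5987 -0.1151  0.0302] S@.03 [ 0.5998 -0.1156] T@.03 [ 0.5978 -0.1143]
blankRN [ 0.5407 -0.0999  0.0315] S@.03 [ 0.5428 -0.0998] T@.03 [ 0.5398 -0.0991]
cutF [ 0.622  -0.0285  0.0318] S@.03 [ 0.6242 -0.0279] T@.03 [ 0.6215 -0.0276]
cutN [ 0.5654 -0.0122  0.031 ] S@.03 [ 0.5673 -0.0123] T@.03 [ 0.5644 -0.0111]
fenceLfar [0.6664 0.0302 0.0436] S@.03 [0.6731 0.0422] T@.03 [0.6741 0.0288]
brassL [0.6547 0.0074 0.0428] S@.03 [0.6649 0.016 ] T@.03 [0.6578 0.0089]
brassM [ 0.6268 -0.099   0.0426] S@.03 [ 0.6367 -0.0923] T@.03 [ 0.6293 -0.0988]
brassR [ 0.5984 -0.2055  0.0432] S@.03 [ 0.6079 -0.1998] T@.03 [ 0.601  -0.2069]
0.3 [[0.28, -0.17], [0.54, -0.0], [0.88, 0.2]] [[235.0, 204.0], [275.0, 109.0], [310.0, 33.0]]
0.5 [[0.31, -0.15], [0.5, -0.02], [0.74, 0.12]] [[230.0, 108.0], [267.0, 39.0], [301.0, -19.0]]
0.6 [[0.32, -0.14], [0.48, -0.04], [0.68, 0.09]] [[227.0, 43.0], [261.0, -10.0], [294.0, -55.0]]
0.7 [[0.33, -0.12], [0.46, -0.05], [0.61, 0.05]] [[222.0, -39.0], [254.0, -74.0], [285.0, -105.0]]
0.8 [[0.35, -0.11], [0.43, -0.06], [0.54, 0.01]] [[217.0, -144.0], [244.0, -161.0], [272.0, -176.0]]
0.9 [[0.36, -0.1], [0.41, -0.07], [0.48, -0.03]] [[209.0, -287.0], [230.0, -286.0], [252.0, -285.0]]
```

```bash
python3 - <<'E'
import cv2
s=cv2.imread("pics/scene0.png");t=cv2.imread("pics/top0.png")
cv2.imwrite("pics/s_crop2.png",cv2.resize(s[0:200,0:400],None,fx=2,fy=2,interpolation=cv2.INTER_CUBIC))
cv2.imwrite("pics/t_crop2.png",cv2.resize(t[0:300,0:400],None,fx=2,fy=2,interpolation=cv2.INTER_CUBIC))
E
```

```text
(no output)
```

View pics/s_crop2.png

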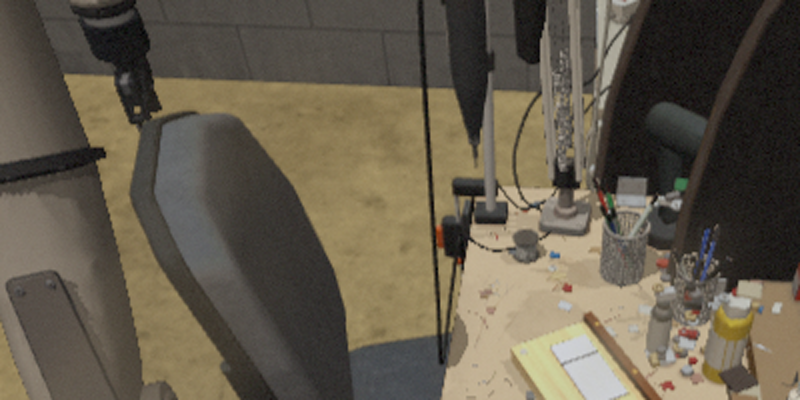

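View pics/t_crop2.png

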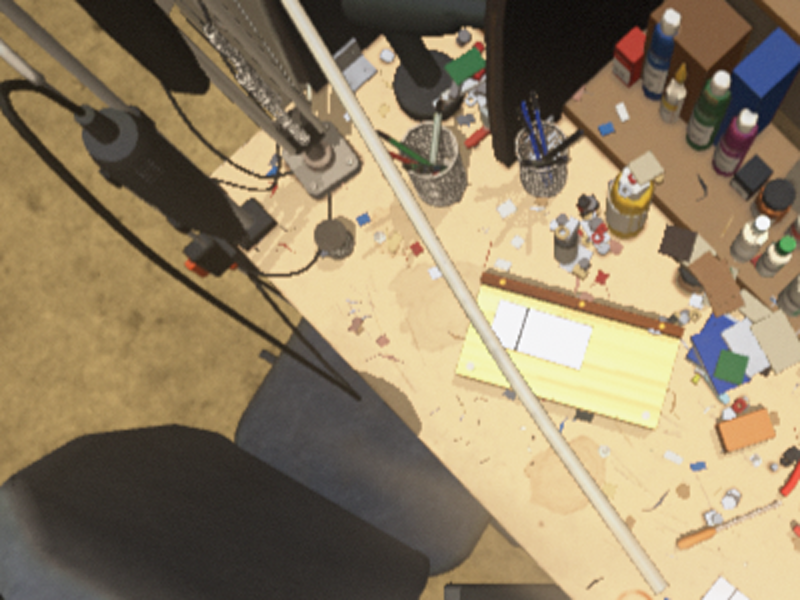

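```bash
python3 - <<'E'
from h import *
import pickle
S,T=pickle.load(open("cams.pkl","rb"))
def q(n,s,t):
    X=tri(S,[s],T,[t]);print(n,np.round(X[0],3),np.round(proj(S,X)[0]-s,1),np.round(proj(T,X)[0]-t,1))
q("tooltip",(237,82),(119,112))
q("tooltop?",(237,82),(55,65))
q("stand",(282,108),(160,80))
q("clamp",(227,117),(103,125))
q("cable low",(221,181),(179,199))
q("chair tip",(90,60),(10,225))
P=ray(T,[(5,235),(60,215),(110,220),(210,290),(180,350),(100,360)],.35);print(np.round(P,2).tolist(),np.round(proj(S,P)).tolist())
for z in(.2,.3,.4,.5):
  P=ray(T,[(119,112),(55,65)],z);print(z,np.round(P,2).tolist(),np.round(proj(S,P)).tolist())
E
```

```text
tooltip [0.684 0.318 0.155] [ 1.6 -0.1] [-1.4  1.9]
tooltop? [ 0.927  0.646 -0.113] [ 0.7 -0.1] [-0.7  0.9]
stand [0.836 0.271 0.004] [-0.2  0. ] [ 0.2 -0.2]
clamp [ 0.737  0.479 -0.107] [ 0.1 -0. ] [-0.1  0.1]
cable low [ 0.516  0.239 -0.131] [-0.7  0. ] [ 0.5 -0.7]
chair tip [0.358 0.482 0.288] [18.3 -1.3] [-13.7  25.3]
[[0.39, 0.42, 0.35], [0.43, 0.33, 0.35], [0.42, 0.23, 0.35], [0.3, 0.05, 0.35], [0.19, 0.1, 0.35], [0.17, 0.24, 0.35]] [[122.0, 42.0], [155.0, 52.0], [172.0, 68.0], [172.0, 126.0], [115.0, 136.0], [75.0, 108.0]]
0.2 [[0.67, 0.29, 0.2], [0.78, 0.45, 0.2]] [[240.0, 74.0], [236.0, 43.0]]
0.3 [[0.64, 0.25, 0.3], [0.73, 0.39, 0.3]] [[238.0, 53.0], [235.0, 25.0]]
0.4 [[0.6, 0.21, 0.4], [0.69, 0.32, 0.4]] [[237.0, 28.0], [233.0, 3.0]]
0.5 [[0.57, 0.16, 0.5], [0.64, 0.26, 0.5]] [[234.0, -3.0], [231.0, -25.0]]
```

```bash
python3 - <<'E'
from h import *
import pickle
S,T=pickle.load(open("cams.pkl","rb"))
# for top pts on cable, slide z to match scene column of the cable line x=211+ (y/181)*10
for t in [(179,199),(150,172),(125,155),(100,140),(75,125),(50,107),(25,85),(5,50)]:
    best=None
    for z in np.linspace(-.7,.95,331):
        P=ray(T,[t],z);p=proj(S,P)[0]
        c=(221-210.5)*p[1]/181+210.5
        e=abs(p[0]-c)
        if best is None or e<best[0]: best=(e,P[0].round(3),p.round())
    print(t,best)
E
```

```text
(179, 199) (np.float64(0.0038121390745970984), array([0.472, 0.141, 0.235]), array([217., 115.]))
(150, 172) (np.float64(1.365304756229591), array([ 0.702,  0.535, -0.7  ]), array([224., 207.]))
(125, 155) (np.float64(0.2881468933674398), array([ 0.78 ,  0.655, -0.7  ]), array([222., 187.]))
(100, 140) (np.float64(0.0012152441841806194), array([0.618, 0.354, 0.16 ]), array([215.,  83.]))
(75, 125) (np.float64(0.007333487254641113), array([0.554, 0.236, 0.48 ]), array([210.,  -3.]))
(50, 107) (np.float64(0.021672366918210173), array([0.572, 0.261, 0.505]), array([209., -20.]))
(25, 85) (np.float64(0.008103577743867163), array([0.724, 0.5  , 0.22 ]), array([213.,  37.]))
(5, 50) (np.float64(9.722104670125503), array([ 1.279,  1.254, -0.7  ]), array([226., 100.]))
```

```bash
python3 - <<'E'
from h import *
import pickle
S,T=pickle.load(open("cams.pkl","rb"))
s=S["pixels"];t=T["pixels"]
# dark pixels tracing: scene rows
for r in range(2,182,20):
    row=s[r,203:232].sum(1).astype(int);print("S",r,203+row.argmin(),row.min(),end="; ")
print()
for cidx in range(5,180,15):
    y0=int(40+ (cidx)*0.9); 
    col=t[max(0,y0-30):y0+40,cidx].sum(1).astype(int);print("T",cidx,max(0,y0-30)+col.argmin(),col.min(),end="; ")
print()
cv2.imwrite("pics/t_crop3.png",cv2.resize(t[20:220,0:230],None,fx=3,fy=3,interpolation=cv2.INTER_CUBIC))
cv2.imwrite("pics/s_crop3.png",cv2.resize(s[0:200,150:350],None,fx=3,fy=3,interpolation=cv2.INTER_CUBIC))
E
```

```text
S 2 210 67; S 22 211 52; S 42 212 58; S 62 213 61; S 82 215 81; S 102 216 69; S 122 217 27; S 142 226 72; S 162 219 97; 
T 5 44 82; T 20 45 85; T 35 52 81; T 50 104 98; T 65 118 95; T 80 130 95; T 95 142 102; T 110 152 104; T 125 162 107; T 140 172 111; T 155 183 122; T 170 192 126;
```

View pics/t_crop3.png

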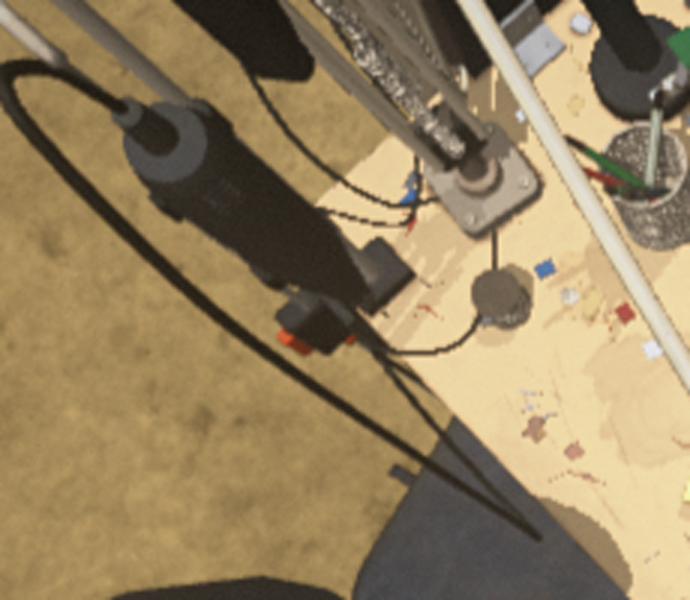

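View pics/s_crop3.png

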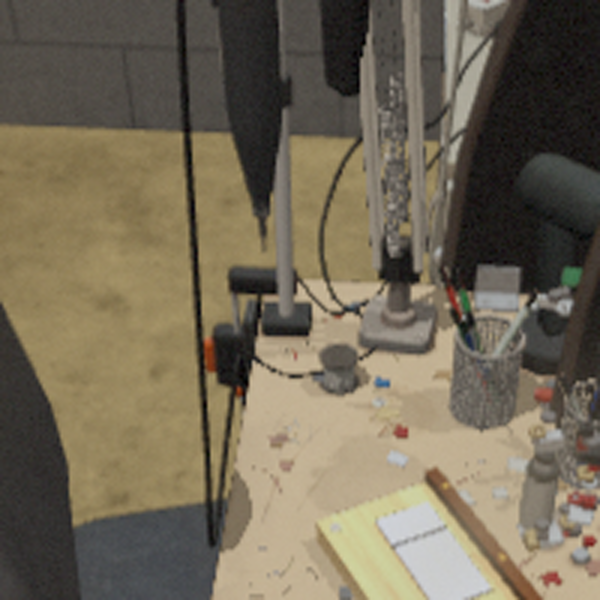

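```bash
python3 - <<'E'
from h import *
import pickle
S,T=pickle.load(open("cams.pkl","rb"))
def plane(c,a,b):
    K,R,t=cam(c);o=-R.T@t
    d=[R.T@np.linalg.inv(K)@np.array([*p,1.]) for p in(a,b)]
    n=np.cross(*d);n/=np.linalg.norm(n);return n,n@o
for dx in(0,.5,1):
 for (ta,tb) in [((65,118),(110,152)),((110,152),(170,192))]:
  n1,c1=plane(S,(211+dx,22),(217+dx,122));n2,c2=plane(T,ta,tb)
  l=np.cross(n1,n2);sn=np.linalg.norm(l)
  for z in(0,.3,.5):
    xy=np.linalg.solve(np.array([n1[:2],n2[:2]]),[c1-n1[2]*z,c2-n2[2]*z]);print(dx,ta,round(sn,3),z,xy.round(3),proj(T,[[*xy,z]]).round())
E
```

```text
0 (65, 118) 0.03 0 [1.144 1.122] [[-127.  -27.]]
0 (65, 118) 0.03 0.3 [0.735 0.513] [[-7. 63.]]
0 (65, 118) 0.03 0.5 [0.462 0.106] [[153. 185.]]
0 (110, 152) 0.045 0 [0.506 0.212] [[176. 196.]]
0 (110, 152) 0.045 0.3 [0.514 0.198] [[142. 173.]]
0 (110, 152) 0.045 0.5 [0.519 0.189] [[ 99. 144.]]
0.5 (65, 118) 0.031 0 [1.277 1.306] [[-184.  -70.]]
0.5 (65, 118) 0.031 0.3 [0.821 0.633] [[-62.  22.]]
0.5 (65, 118) 0.031 0.5 [0.517 0.183] [[102. 146.]]
0.5 (110, 152) 0.046 0 [0.488 0.183] [[187. 203.]]
0.5 (110, 152) 0.046 0.3 [0.499 0.175] [[154. 181.]]
0.5 (110, 152) 0.046 0.5 [0.507 0.169] [[112. 153.]]
1 (65, 118) 0.032 0 [1.43 1.52] [[-249. -119.]]
1 (65, 118) 0.032 0.3 [0.921 0.771] [[-124.  -25.]]
1 (65, 118) 0.032 0.5 [0.581 0.272] [[ 44. 102.]]
1 (110, 152) 0.047 0 [0.47  0.155] [[197. 210.]]
1 (110, 152) 0.047 0.3 [0.485 0.152] [[165. 189.]]
1 (110, 152) 0.047 0.5 [0.494 0.149] [[125. 162.]]
```

```bash
cat > meas.py <<'E'
from h import *
def edge(c,a,b,z,w=6,n=60,sign=None,gate=None):
    """sub-pixel edge points along a..b (px): strongest gradient across, ray to z, fit line"""
    g=c["pixels"].astype(float);g=cv2.GaussianBlur(g,(0,0),0.7)
    a=np.array(a,float);b=np.array(b,float);d=(b-a)/np.linalg.norm(b-a);nrm=np.array([-d[1],d[0]])
    s=np.linspace(-w,w,int(w*8+1));P=[]
    for k in np.linspace(.06,.94,n):
        p=a+(b-a)*k;q=(p+s[:,None]*nrm).astype(np.float32)
        v=cv2.remap(g,q[:,0].reshape(-1,1),q[:,1].reshape(-1,1),cv2.INTER_LINEAR).reshape(-1,3)
        gr=np.gradient(v,axis=0)@np.array(sign if sign is not None else [1,1,1.])
        gr=gr*np.hanning(len(gr))**.3
        i=np.argmax(gr)
        if gr[i]>2: P.append(p+s[i]*nrm)
    P=np.array(P);X=ray(c,P,z)[:,:2]
    for _ in range(4):
        vx,vy,x0,y0=cv2.fitLine(X.astype(np.float32),cv2.DIST_HUBER,0,.001,.001).ravel()
        r=(X-[x0,y0])@[-vy,vx];k=abs(r)<max(2.0*np.median(abs(r)),.0008);X=X[k]
    return np.array([x0,y0],float),np.array([vx,vy],float),len(X),np.std(r[k])
def cross(l1,l2):
    A=np.c_[l1[1],-l2[1]];t=np.linalg.solve(A,l2[0]-l1[0]);return l1[0]+t[0]*l1[1]
E
cat > m1.py <<'E'
from meas import *
import pickle
S,T=pickle.load(open("cams.pkl","rb"))
f=lambda p,o:((p[0]+.5)/5-.5+o[0],(p[1]+.5)/5-.5+o[1])
so=(230,140);to=(210,100)
s=lambda *p:f(p,so)
t=lambda *p:f(p,to)
L={}
def do(n,c,a,b,z,sign,w=3):
    l=edge(c,a,b,z,w,sign=sign);L[n]=l
    d=l[1]*np.sign(l[1][1]);yaw=np.degrees(np.arctan2(-d[0],d[1]))
    print(n,"pt",l[0].round(4),"yaw(y-axis)",yaw.round(2),"perp",(yaw+90).round(2) if yaw<-45 else (yaw-90).round(2),l[2],"res",round(l[3]*1000,2))
B=[1,0,0]
# normal = (-dy,dx): for a->b rightwards(+u), normal points down(+v)
zt=.035
do("S blank far",S,s(310,135),s(422,283),zt,[1,0,0])     # normal points left-down -> bright inside
do("S blank right",S,s(422,283),s(332,318),zt,[1,0,0])
do("S blank near",S,s(332,318),s(228,168),zt,[1,0,0])
do("S blank left",S,s(228,168),s(310,135),zt,[1,0,0])
do("T blank far",T,t(203,250),t(432,318),zt,[1,0,0])
do("T blank right",T,t(432,318),t(402,424),zt,[1,0,0])
do("T blank near",T,t(402,424),t(225,372),zt,[1,0,0])
do("S board left",S,s(128,176),s(300,108),.03,[0,1,1])
do("T board left",T,t(92,432),t(125,322),.03,[-.5,1,1])
do("S board near",S,s(360,514),s(128,176),.03,[0,1,1])
do("S board right",S,s(535,435),s(360,514),.03,[0,1,1])
do("T board right",T,t(650,345),t(585,570),.03,[-.5,1,1])
do("T fence base",T,t(155,212),t(650,345),.03,[0,1,.3])
do("S fence base",S,s(312,108),s(540,400),.03,[0,1,.3])
do("S cut",S,s(345,180),s(258,212),zt,[0,0,0]) if 0 else None
for v in "ST":
  for e1,e2 in (("far","right"),("right","near"),("near","left"),("left","far")):
    if f"{v} blank {e1}" in L and f"{v} blank {e2}" in L: print(v,e1,e2,cross(L[f"{v} blank {e1}"],L[f"{v} blank {e2}"]).round(4))
for v in "ST": print(v,"board LF-in",cross(L[v+" board left"],L[v+" fence base"]).round(4),"RF-in",cross(L[v+" board right"],L[v+" fence base"]).round(4))
print("S LN",cross(L["S board left"],L["S board near"]).round(4),"RN",cross(L["S board right"],L["S board near"]).round(4))
pickle.dump(L,open("L.pkl","wb"))
E
python3 m1.py
```

```text
S blank far pt [ 0.6143 -0.0537] yaw(y-axis) -15.69 perp -105.69 46 res 0.37
S blank right pt [ 0.5741 -0.1103] yaw(y-axis) 74.31 perp -15.69 43 res 0.35
S blank near pt [ 0.5528 -0.0526] yaw(y-axis) -15.93 perp -105.93 46 res 0.33
S blank left pt [0.6058 0.0162] yaw(y-axis) 73.27 perp -16.73 38 res 0.39
T blank far pt [ 0.616  -0.0474] yaw(y-axis) -16.55 perp -106.55 44 res 0.36
T blank right pt [ 0.5713 -0.1068] yaw(y-axis) 75.26 perp -14.74 54 res 0.5
T blank near pt [ 0.5529 -0.0494] yaw(y-axis) -15.71 perp -105.71 50 res 0.44
S board left pt [0.5781 0.0536] yaw(y-axis) 75.9 perp -14.1 42 res 0.62
T board left pt [0.5572 0.0625] yaw(y-axis) 75.15 perp -14.85 55 res 0.46
S board near pt [ 0.4954 -0.0719] yaw(y-axis) -14.58 perp -104.58 60 res 0.36
S board right pt [ 0.4991 -0.2141] yaw(y-axis) 75.9 perp -14.1 56 res 0.51
T board right pt [ 0.5195 -0.2146] yaw(y-axis) 75.43 perp -14.57 50 res 0.41
T fence base pt [ 0.6198 -0.0938] yaw(y-axis) -14.69 perp -104.69 47 res 0.43
S fence base pt [ 0.6117 -0.1273] yaw(y-axis) -14.73 perp -104.73 55 res 0.55
S far right [ 0.5967 -0.1166]
S right near [ 0.5392 -0.1004]
S near left [0.5751 0.0255]
S left far [0.6318 0.0084]
T far right [ 0.5963 -0.1134]
T right near [ 0.5391 -0.0983]
S board LF-in [0.6542 0.0344] RF-in [ 0.5833 -0.2353]
T board LF-in [0.654  0.0368] RF-in [ 0.5837 -0.2313]
S LN [0.5311 0.0653] RN [ 0.4609 -0.2046]
```

The picture shows the board with a brown fence and brass screws. Two things could be taken for the blank:
- The white plate on the board, scene px (293,183), top px (270,166). This is the larger one, with the black line, so it is the one I want.
- A smaller white plate, scene px (263,337), top px (368,305), lying on the bench.

The close crop confirms the choice. Edge heights from two views are about 0.031 m. A tool cord also hangs near (0.51, 0.2), so I'll pass over the chair at a small radius.

Call:
jog_arm --dp '[[0,0,-2],[0,0,-4],[0,0,-6],[0,0,-8],[0,0,-8.4]]' --angular '[[0,0,0],[0,0,0],[0,0,0],[0,0,0],[0,0,0]]' --claw '[60,60,60,60,60]'

```text
t: 0.7
eef_pos: [0.3034, 0.6048, 0.4488]
tool_rot: [0.001, 0.23, 0.973, 0.005]
contact_force: [0.2, 1.6, -0.3]
gripper_width: 0.702
```

Call:
jog_arm --dp '[[-0.9,-1.36,0],[-1.8,-2.73,0],[-2.7,-4.1,0],[-3.6,-5.46,0],[-4.46,-6.82,0]]' --angular '[[0,0,0],[0,0,0],[0,0,0],[0,0,0],[0,0,0]]' --claw '[60,60,60,60,60]'

```text
t: 1.2
eef_pos: [0.3258, 0.399, 0.4407]
tool_rot: [-0.0, 0.23, 0.973, -0.0]
contact_force: [0.6, 0.0, 1.1]
gripper_width: 0.704
```

Call:
jog_arm --dp '[[-0.9,-1.36,0],[-1.8,-2.73,0],[-2.7,-4.1,0],[-3.6,-5.46,0],[-4.46,-6.82,0]]' --angular '[[0,0,0],[0,0,0],[0,0,0],[0,0,0],[0,0,0]]' --claw '[60,60,60,60,60]'

```text
t: 1.7
eef_pos: [0.3489, 0.1967, 0.4409]
tool_rot: [-0.0, 0.23, 0.973, -0.0]
contact_force: [1.9, -0.7, 0.6]
gripper_width: 0.703
```

```bash
python3 - <<'E'
from station import *
import cv2,numpy as np
o=get_obs();print(o["q"].round(2),o["eef_pos"].round(4),o["tool_rot"].round(4))
im=np.hstack([read_camera("scene")["pixels"],read_camera("top")["pixels"]])
cv2.imwrite("pics/a1.png",cv2.resize(im,(800,300),interpolation=cv2.INTER_AREA))
E
```

```text
[-0.93 -0.16  0.23  1.84  0.04  1.46  0.39] [0.3489 0.1967 0.4409] [-1.000e-04  2.304e-01  9.731e-01 -0.000e+00]
```

View pics/a1.png

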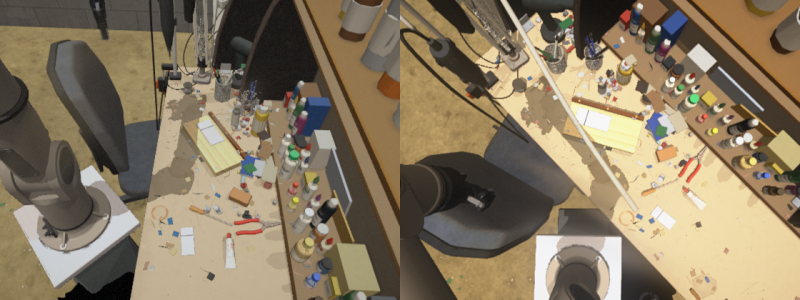

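Call:
jog_arm --dp '[[-1.25,-1.4,0],[-2.5,-2.8,0],[-3.75,-4.2,0],[-5,-5.6,0],[-6.24,-7.03,0]]' --angular '[[0,0,-0.48],[0,0,-0.96],[0,0,-1.44],[0,0,-1.92],[0,0,-2.39]]' --claw '[60,60,60,60,60]'

```text
t: 2.3
eef_pos: [0.4099, -0.0298, 0.4411]
tool_rot: [0.0, 0.127, 0.992, 0.0]
contact_force: [0.8, 0.1, -0.5]
gripper_width: 0.7
```

```bash
cat > tf.py <<'E'
from station import *
from h import *
from scipy.spatial.transform import Rotation as Ro
O=np.array([.5655,-.0860]);th=np.radians(-14.65)
bx=np.array([np.cos(th),np.sin(th)]);by=np.array([-np.sin(th),np.cos(th)])
def st():
    o=get_obs();p=o["eef_pos"];w,x,y,z=o["tool_rot"];R=Ro.from_quat([x,y,z,w]).as_matrix()
    d=p[:2]-O
    print("t",round(float(o["t"]),2),"p",p.round(4),"board",(d@bx).round(4),(d@by).round(4),"y-ang",np.degrees(np.arctan2(R[1,1],R[0,1])).round(2),"zax",R[:,2].round(3),"F",o["contact_force"].round(1),"w",round(float(o["gripper_width"]),3),"q",o["q"].round(2))
    return p,R
def to(b,z,yang=None):
    p,R=st();t=np.r_[O+b[0]*bx+b[1]*by,z];print("target",t.round(4),"dp",(R.T@(t-p)/.025).round(2))
    if yang is not None:
        n=Ro.from_matrix(np.array([[np.sin(np.radians(yang)),np.cos(np.radians(yang)),0],[-np.cos(np.radians(yang)),np.sin(np.radians(yang)),0],[0,0,-1]]))
        print("ang",((Ro.from_matrix(R).inv()*n).as_rotvec()*180/np.pi/5).round(3))
E
python3 -c "
from tf import *
to((-.055,.044),.15,75.35);to((-.055,.044),.05,75.35)"
```

```text
t 2.3 p [ 0.4099 -0.0298  0.4411] board -0.1648 0.015 y-ang 75.46 zax [ 0.  0. -1.] F [ 0.8  0.1 -0.5] w 0.7 q [-0.79 -0.21  0.6   1.84  0.12  1.47  1.1 ]
target [ 0.5234 -0.0295  0.15  ] dp [-4.39  1.15 11.65]Traceback (most recent call last):
  File "<string>", line 3, in <module>
    to((-.055,.044),.15,75.35);to((-.055,.044),.05,75.35)
    ~~^^^^^^^^^^^^^^^^^^^^^^^^
  File "tf.py", line 14, in to
    n=Ro.from_matrix(np.array([[np.sin(np.radians(yang)),np.cos(np.radians(yang)),0],[-np.cos(np.radians(yang)),np.sin(np.radians(yang)),0],[0,0,-1]]))
  File "scipy/spatial/transform/_rotation.pyx", line 1143, in scipy.spatial.transform._rotation.Rotation.from_matrix
ValueError: Non-positive determinant (left-handed or null coordinate frame) in rotation matrix 0: [[ 0.96748883  0.25291375  0.        ]
 [-0.25291375  0.96748883  0.        ]
 [ 0.          0.         -1.        ]].
```

```bash
sed -i 's/np.array(\[\[np.sin(np.radians(yang)),np.cos(np.radians(yang)),0\],\[-np.cos(np.radians(yang)),np.sin/np.array([[-np.sin(np.radians(yang)),np.cos(np.radians(yang)),0],[np.cos(np.radians(yang)),np.sin/' tf.py; python3 -c "
from tf import *
to((-.055,.044),.15,75.35)"
```

```text
t 2.3 p [ 0.4099 -0.0298  0.4411] board -0.1648 0.015 y-ang 75.46 zax [ 0.  0. -1.] F [ 0.8  0.1 -0.5] w 0.7 q [-0.79 -0.21  0.6   1.84  0.12  1.47  1.1 ]
target [ 0.5234 -0.0295  0.15  ] dp [-4.39  1.15 11.65]
ang [0.005 0.002 0.022]
```

Call:
jog_arm --dp '[[-0.7,0.2,1.7],[-1.4,0.4,3.4],[-2.1,0.6,5.1],[-2.8,0.8,6.8],[-3.5,1.0,8.5]]' --angular '[[0,0,0],[0,0,0],[0,0,0],[0,0,0],[0,0,0]]' --claw '[60,60,60,60,60]'

```text
t: 2.8
eef_pos: [0.5014, -0.0258, 0.2269]
tool_rot: [0.0, 0.127, 0.992, 0.0]
contact_force: [1.2, 0.8, 1.1]
gripper_width: 0.705
```

```bash
python3 - <<'E'
from tf import *
to((-.055,.044),.07,75.35)
im=np.hstack([read_camera("scene")["pixels"],read_camera("top")["pixels"]])
cv2.imwrite("pics/a2.png",cv2.resize(im,(800,300),interpolation=cv2.INTER_AREA))
E
```

```text
t 2.8 p [ 0.5014 -0.0258  0.2269] board -0.0772 0.042 y-ang 75.37 zax [ 0.001 -0.    -1.   ] F [1.2 0.8 1.1] w 0.705 q [-0.71  0.23  0.75  2.   -0.19  0.97  1.45]
target [ 0.5234 -0.0295  0.07  ] dp [-0.88  0.08  6.28]
ang [0.001 0.008 0.003]
```

View pics/a2.png

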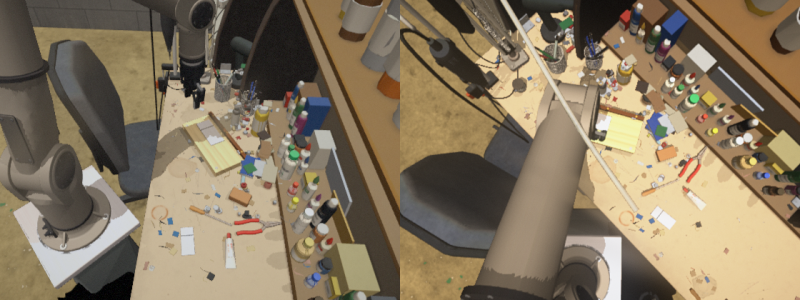

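Call:
jog_arm --dp '[[-0.3,0,1.4],[-0.6,0.04,2.8],[-0.88,0.08,4.4],[-0.88,0.08,6.0],[-0.88,0.08,6.28]]' --angular '[[0,0,0],[0,0,0],[0,0,0],[0,0,0],[0,0,0]]' --claw '[50,50,50,50,50]'

```text
t: 3.4
eef_pos: [0.5203, -0.0293, 0.0696]
tool_rot: [-0.003, 0.128, 0.992, -0.0]
contact_force: [-0.2, -0.8, 0.5]
gripper_width: 0.587
```

```bash
python3 - <<'E'
from tf import *
to((-.055,.044),.03,75.35)
s=read_camera("scene")["pixels"]
cv2.imwrite("pics/a3.png",cv2.resize(s[60:260,180:400],None,fx=3,fy=3,interpolation=cv2.INTER_CUBIC))
E
```

```text
t 3.4 p [ 0.5203 -0.0293  0.0696] board -0.058 0.0435 y-ang 75.35 zax [-0.005  0.    -1.   ] F [-0.2 -0.8  0.5] w 0.587 q [-0.52  0.52  0.59  2.08 -0.45  0.68  1.68]
target [ 0.5234 -0.0295  0.03  ] dp [-0.13  0.02  1.58]
ang [-0.013 -0.059 -0.   ]
```

View pics/a3.png

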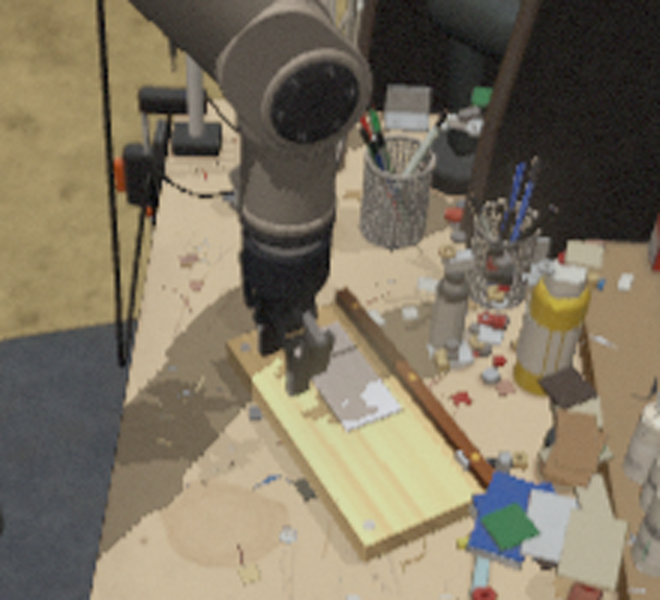

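Call:
jog_arm --dp '[[0,0,0.4],[0,0,0.8],[0,0,1.2],[0,0,1.5],[0,0,1.5]]' --angular '[[0,0,0],[0,0,0],[0,0,0],[0,0,0],[0,0,0]]' --claw '[50,50,50,50,50]'

```text
t: 3.95
eef_pos: [0.522, -0.0299, 0.0336]
tool_rot: [-0.001, 0.128, 0.992, -0.0]
contact_force: [-0.8, 0.2, -0.5]
gripper_width: 0.584
```

Call:
jog_arm --dp '[[0,0,0.04],[0,0,0.08],[0,0,0.12],[0,0,0.12],[0,0,0.12]]' --angular '[[0,0,0],[0,0,0],[0,0,0],[0,0,0],[0,0,0]]' --claw '[50,50,50,50,50]'

```text
t: 4.45
eef_pos: [0.5226, -0.03, 0.0314]
tool_rot: [0.0, 0.128, 0.992, 0.0]
contact_force: [0.3, 0.3, -0.6]
gripper_width: 0.586
```

Call:
jog_arm --dp '[[0,0,0.04],[0,0,0.08],[0,0,0.12],[0,0,0.12],[0,0,0.12]]' --angular '[[0,0,0],[0,0,0],[0,0,0],[0,0,0],[0,0,0]]' --claw '[50,50,50,50,50]'

```text
t: 4.95
eef_pos: [0.5224, -0.0301, 0.0282]
tool_rot: [-0.0, 0.128, 0.992, -0.0]
contact_force: [-0.2, -1.0, -0.6]
gripper_width: 0.588
```

```bash
python3 - <<'E'
from tf import *
st()
s=read_camera("scene")["pixels"]
cv2.imwrite("pics/a4.png",cv2.resize(s[130:230,230:340],None,fx=6,fy=6,interpolation=cv2.INTER_CUBIC))
E
```

```text
t 4.95 p [ 0.5224 -0.0301  0.0282] board -0.0558 0.0432 y-ang 75.31 zax [-0.  0. -1.] F [-0.2 -1.  -0.6] w 0.588 q [-0.47  0.59  0.52  2.09 -0.52  0.59  1.74]
```

View pics/a4.png

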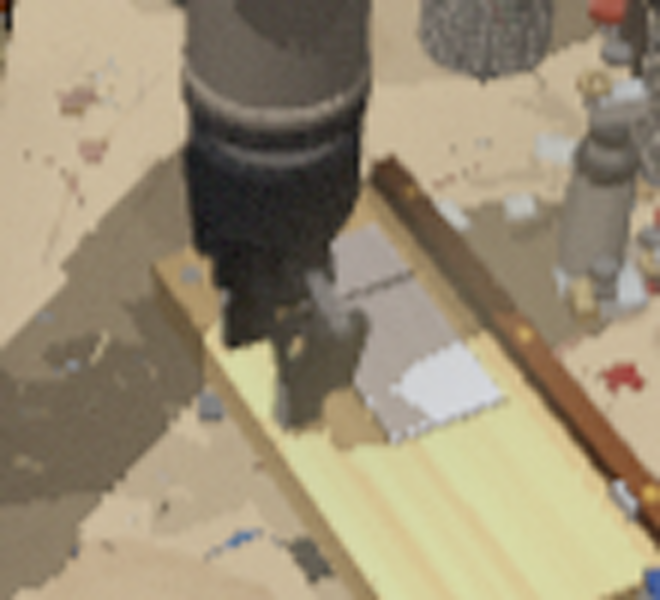

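Call:
jog_arm --dp '[[0,0,0.04],[0,0,0.08],[0,0,0.08],[0,0,0.08],[0,0,0.08]]' --angular '[[0,0,0],[0,0,0],[0,0,0],[0,0,0],[0,0,0]]' --claw '[50,50,50,50,50]'

```text
t: 5.5
eef_pos: [0.5226, -0.03, 0.027]
tool_rot: [0.0, 0.128, 0.992, 0.0]
contact_force: [-2.6, 0.4, 11.4]
gripper_width: 0.585
```

Call:
jog_arm --dp '[[0,0,0.04],[0,0,0.08],[0,0,0.08],[0,0,0.08],[0,0,0.08]]' --angular '[[0,0,0],[0,0,0],[0,0,0],[0,0,0],[0,0,0]]' --claw '[50,50,50,50,50]'

```text
t: 6.0
eef_pos: [0.5227, -0.0301, 0.0269]
tool_rot: [0.0, 0.128, 0.992, 0.001]
contact_force: [-10.3, 3.3, 37.5]
gripper_width: 0.585
```

Call:
jog_arm --dp '[[0,0,-0.1],[0,0,-0.2],[0,0,-0.2],[0,0,-0.2],[0,0,-0.2]]' --angular '[[0,0,0],[0,0,0],[0,0,0],[0,0,0],[0,0,0]]' --claw '[50,50,50,50,50]'

```text
t: 6.5
eef_pos: [0.5223, -0.03, 0.029]
tool_rot: [-0.0, 0.128, 0.992, -0.0]
contact_force: [-0.3, -1.5, 0.6]
gripper_width: 0.582
```

```bash
python3 - <<'E'
from tf import *
to((-.005-.011,.044),.0287,75.35)
E
```

```text
t 6.5 p [ 0.5223 -0.03    0.029 ] board -0.056 0.0432 y-ang 75.33 zax [-0.001 -0.    -1.   ] F [-0.3 -1.5  0.6] w 0.582 q [-0.47  0.59  0.53  2.09 -0.52  0.59  1.74]
target [ 0.5611 -0.0394  0.0287] dp [-1.6   0.03  0.01]
ang [-0.003 -0.006 -0.005]
```

Call:
jog_arm --dp '[[-0.2,0,0],[-0.4,0,0],[-0.6,0,0],[-0.8,0,0],[-1.0,0,0]]' --angular '[[0,0,0],[0,0,0],[0,0,0],[0,0,0],[0,0,0]]' --claw '[50,50,50,50,50]'

```text
t: 7.0
eef_pos: [0.5471, -0.0366, 0.0292]
tool_rot: [-0.0, 0.128, 0.992, -0.0]
contact_force: [-1.8, -0.3, 0.3]
gripper_width: 0.585
```

Call:
jog_arm --dp '[[-0.1,0,0],[-0.2,0,0],[-0.3,0,0],[-0.4,0,0],[-0.4,0,0]]' --angular '[[0,0,0],[0,0,0],[0,0,0],[0,0,0],[0,0,0]]' --claw '[50,50,50,50,50]'

```text
t: 7.5
eef_pos: [0.5569, -0.039, 0.0293]
tool_rot: [0.0, 0.128, 0.992, -0.0]
contact_force: [-0.2, 0.2, -0.1]
gripper_width: 0.585
```

```bash
python3 - <<'E'
from tf import *
to((-.016,.044),.0287,75.35)
s=read_camera("scene")["pixels"]
cv2.imwrite("pics/a5.png",cv2.resize(s[130:230,230:340],None,fx=6,fy=6,interpolation=cv2.INTER_CUBIC))
E
```

```text
t 7.5 p [ 0.5569 -0.039   0.0293] board -0.0202 0.0432 y-ang 75.32 zax [ 0.001 -0.    -1.   ] F [-0.2  0.2 -0.1] w 0.585 q [-0.44  0.63  0.53  2.01 -0.52  0.64  1.74]
target [ 0.5611 -0.0394  0.0287] dp [-0.17  0.03  0.03]
ang [-0.001  0.009 -0.006]
```

View pics/a5.png

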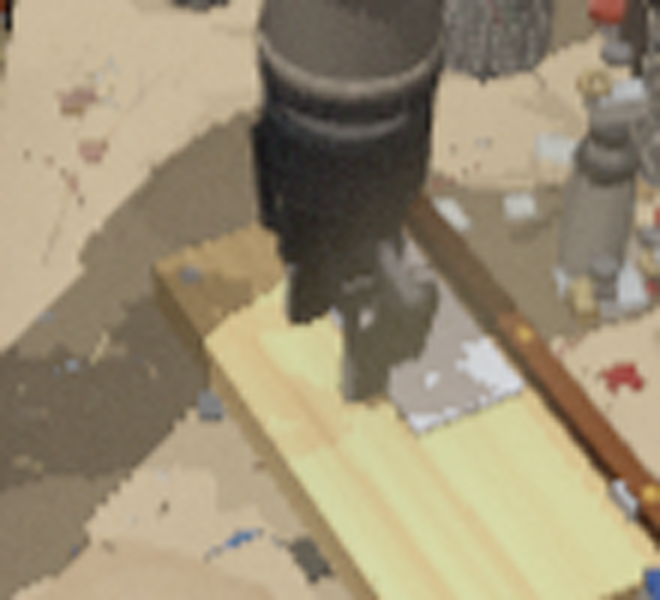

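Call:
jog_arm --dp '[[-0.04,0,0.02],[-0.08,0,0.02],[-0.12,0,0.02],[-0.16,0,0.02],[-0.2,0,0.02]]' --angular '[[0,0,0],[0,0,0],[0,0,0],[0,0,0],[0,0,0]]' --claw '[50,50,50,50,50]'

```text
t: 8.05
eef_pos: [0.5603, -0.0399, 0.0286]
tool_rot: [-0.001, 0.128, 0.992, 0.0]
contact_force: [-5.1, 2.5, 4.6]
gripper_width: 0.588
```

Call:
jog_arm --dp '[[-0.04,0,0],[-0.08,0,0],[-0.08,0,0],[-0.08,0,0],[-0.08,0,0]]' --angular '[[0,0,0],[0,0,0],[0,0,0],[0,0,0],[0,0,0]]' --claw '[50,50,50,50,50]'

```text
t: 8.55
eef_pos: [0.5604, -0.04, 0.0284]
tool_rot: [-0.003, 0.128, 0.992, 0.001]
contact_force: [-8.7, 2.6, 6.9]
gripper_width: 0.588
```

Call:
jog_arm --dp '[[0.2,0,0],[0.6,0,0],[1.0,0,-0.4],[1.0,0,-1.6],[1.0,0,-3.2]]' --angular '[[0,0,0],[0,0,0],[0,0,0],[0,0,0],[0,0,0]]' --claw '[50,50,50,50,50]'

```text
t: 9.05
eef_pos: [0.537, -0.0342, 0.109]
tool_rot: [-0.002, 0.128, 0.992, -0.0]
contact_force: [1.8, 0.4, 1.2]
gripper_width: 0.587
```

```bash
python3 - <<'E'
from tf import *
to((.018,-.065),.10,-14.65)
s=read_camera("scene")["pixels"]
cv2.imwrite("pics/a6.png",cv2.resize(s[130:230,230:340],None,fx=6,fy=6,interpolation=cv2.INTER_CUBIC))
E
```

```text
t 9.05 p [ 0.537  -0.0342  0.109 ] board -0.0407 0.0429 y-ang 75.31 zax [-0.003 -0.    -1.   ] F [1.8 0.4 1.2] w 0.587 q [-0.55  0.48  0.64  2.02 -0.41  0.77  1.65]
target [ 0.5665 -0.1534  0.1   ] dp [-2.35 -4.32  0.36]
ang [-3.6000e-02 -1.6000e-02  1.7992e+01]
```

View pics/a6.png

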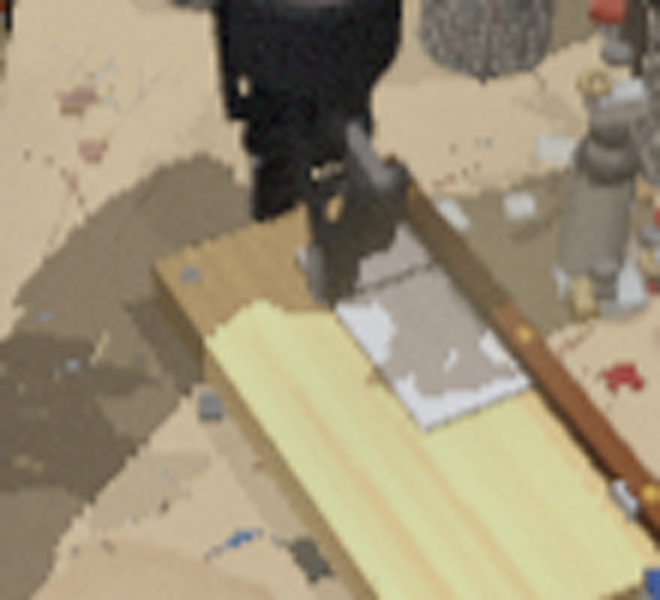

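Call:
jog_arm --dp '[[-0.5,-0.9,0.0],[-1.0,-1.8,0.0],[-1.5,-2.6,0.0],[-2.0,-3.5,0.1],[-2.35,-4.32,0.1]]' --angular '[[0,0,1.7],[0,0,3.4],[0,0,5.1],[0,0,6.8],[0,0,8.5]]' --claw '[28,28,28,28,28]'

```text
t: 9.6
eef_pos: [0.5686, -0.1546, 0.107]
tool_rot: [0.001, 0.481, 0.877, 0.0]
contact_force: [1.6, 1.3, -0.5]
gripper_width: 0.327
```

Call:
jog_arm --dp '[[0,0,0],[0,0,0],[0,0,0],[0,0,0],[0,0,0]]' --angular '[[0,0,1.7],[0,0,3.4],[0,0,5.1],[0,0,6.8],[0,0,8.5]]' --claw '[28,28,28,28,28]'

```text
t: 10.1
eef_pos: [0.5683, -0.1534, 0.107]
tool_rot: [0.0, 0.766, 0.643, 0.001]
contact_force: [-0.6, 0.5, -0.7]
gripper_width: 0.328
```

```bash
python3 - <<'E'
from tf import *
to((.018,-.058),.05,-14.65)
E
```

```text
t 10.1 p [ 0.5683 -0.1534  0.107 ] board 0.0197 -0.0645 y-ang -10.04 zax [ 0.001  0.    -1.   ] F [-0.6  0.5 -0.7] w 0.328 q [-0.53  0.71  1.    1.92 -0.75  0.94  0.66]
target [ 0.5682 -0.1467  0.05  ] dp [ 0.26 -0.05  2.28]
ang [ 0.011 -0.008  0.923]
```

Call:
jog_arm --dp '[[0.1,0,0.6],[0.2,-0.05,1.2],[0.2,-0.05,1.8],[0.2,-0.05,2.3],[0.2,-0.05,2.5]]' --angular '[[0,0,0.5],[0,0,0.92],[0,0,0.92],[0,0,0.92],[0,0,0.92]]' --claw '[28,28,28,28,28]'

```text
t: 10.6
eef_pos: [0.5671, -0.1483, 0.0423]
tool_rot: [-0.001, 0.789, 0.614, -0.001]
contact_force: [-0.1, -1.2, 1.0]
gripper_width: 0.332
```

```bash
python3 - <<'E'
from tf import *
to((.018,-.058),.0305,-14.65)
s=read_camera("scene");cv2.imwrite("pics/a7.png",cv2.resize(s["pixels"][130:230,230:340],None,fx=6,fy=6,interpolation=cv2.INTER_CUBIC))
E
```

```text
t 10.6 p [ 0.5671 -0.1483  0.0423] board 0.0174 -0.0599 y-ang -14.25 zax [-0.002  0.001 -1.   ] F [-0.1 -1.2  1. ] w 0.332 q [-0.49  0.8   0.91  1.95 -0.86  0.85  0.66]
target [ 0.5682 -0.1467  0.0305] dp [0.08 0.03 0.47]
ang [-0.022 -0.001  0.08 ]
```

View pics/a7.png

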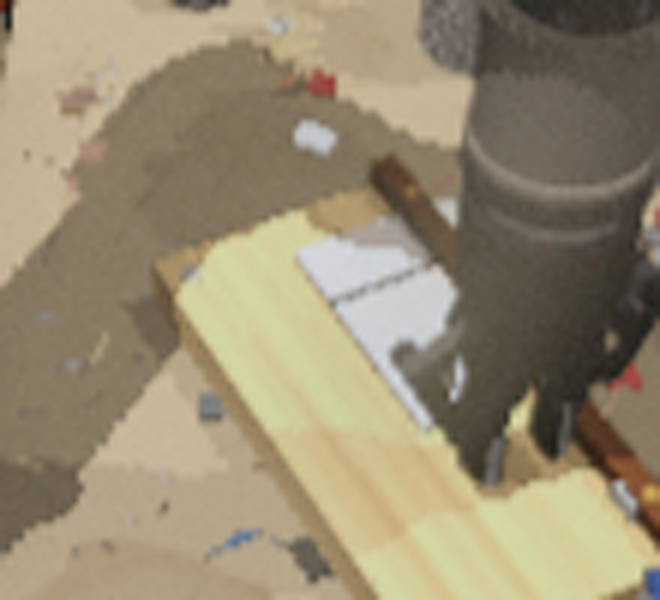

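Call:
jog_arm --dp '[[0,0.03,0.2],[0,0.03,0.4],[0,0.03,0.44],[0,0.03,0.48],[0,0.03,0.48]]' --angular '[[0,0,0.08],[0,0,0.08],[0,0,0.08],[0,0,0.08],[0,0,0.08]]' --claw '[28,28,28,28,28]'

```text
t: 11.15
eef_pos: [0.5688, -0.1488, 0.0319]
tool_rot: [0.0, 0.792, 0.611, 0.0]
contact_force: [1.4, -0.0, 0.4]
gripper_width: 0.329
```

```bash
python3 - <<'E'
from tf import *
to((.018,.039),.0303,-14.65)
E
```

```text
t 11.15 p [ 0.5688 -0.1488  0.0319] board 0.0191 -0.0599 y-ang -14.68 zax [ 0. -0. -1.] F [ 1.4 -0.   0.4] w 0.329 q [-0.48  0.81  0.9   1.95 -0.88  0.83  0.66]
target [ 0.5928 -0.0528  0.0303] dp [ 3.96 -0.04  0.06]
ang [ 0.002 -0.    -0.007]
```

Call:
jog_arm --dp '[[0.25,0,0.06],[0.5,0,0.06],[0.75,0,0.06],[1.0,0,0.06],[1.25,0,0.06]]' --angular '[[0,0,0],[0,0,0],[0,0,0],[0,0,0],[0,0,0]]' --claw '[28,28,28,28,28]'

```text
t: 11.65
eef_pos: [0.5769, -0.1177, 0.0303]
tool_rot: [0.0, 0.792, 0.611, 0.0]
contact_force: [0.4, -0.6, 0.3]
gripper_width: 0.326
```

Call:
jog_arm --dp '[[0.2,0,0],[0.4,0,0],[0.6,0,0],[0.8,0,0],[1.0,0,0]]' --angular '[[0,0,0],[0,0,0],[0,0,0],[0,0,0],[0,0,0]]' --claw '[28,28,28,28,28]'

```text
t: 12.15
eef_pos: [0.583, -0.0941, 0.0303]
tool_rot: [0.0, 0.792, 0.611, -0.0]
contact_force: [0.4, -1.3, 0.5]
gripper_width: 0.328
```

```bash
python3 - <<'E'
from tf import *
to((.018,.039),.0303,-14.65)
s=read_camera("scene");cv2.imwrite("pics/a8.png",cv2.resize(s["pixels"][130:230,230:340],None,fx=6,fy=6,interpolation=cv2.INTER_CUBIC))
E
```

```text
t 12.15 p [ 0.583  -0.0941  0.0303] board 0.019 -0.0034 y-ang -14.69 zax [-0. -0. -1.] F [ 0.4 -1.3  0.5] w 0.328 q [-0.57  0.82  0.9   1.94 -0.89  0.84  0.57]
target [ 0.5928 -0.0528  0.0303] dp [ 1.7  -0.04 -0.  ]
ang [-0.001  0.001 -0.008]
```

View pics/a8.png

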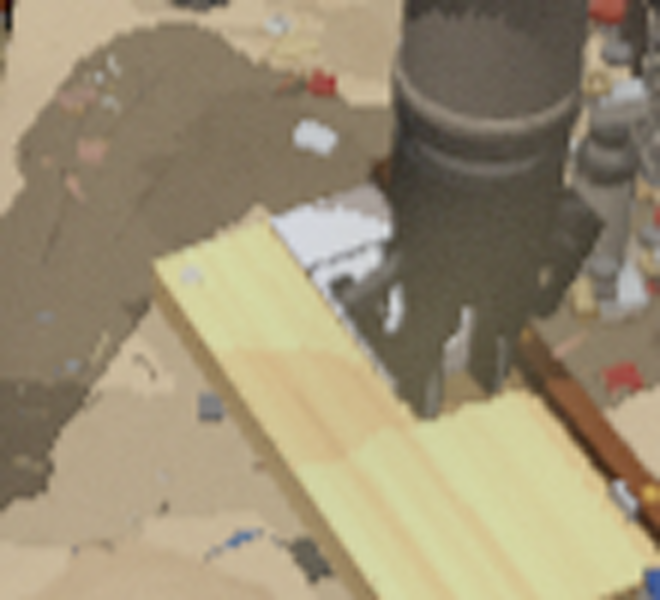

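Call:
jog_arm --dp '[[0.2,0,0],[0.4,0,0],[0.6,0,0],[0.8,0,0],[1.0,0,0]]' --angular '[[0,0,0],[0,0,0],[0,0,0],[0,0,0],[0,0,0]]' --claw '[28,28,28,28,28]'

```text
t: 12.7
eef_pos: [0.5894, -0.0698, 0.0303]
tool_rot: [0.0, 0.792, 0.611, -0.0]
contact_force: [-1.4, -1.1, 0.3]
gripper_width: 0.327
```

Call:
jog_arm --dp '[[0.12,0,0],[0.24,0,0],[0.36,0,0],[0.45,0,0],[0.5,0,0]]' --angular '[[0,0,0],[0,0,0],[0,0,0],[0,0,0],[0,0,0]]' --claw '[28,28,28,28,28]'

```text
t: 13.2
eef_pos: [0.5925, -0.0579, 0.0303]
tool_rot: [0.0, 0.792, 0.611, -0.0]
contact_force: [-0.6, -1.8, 1.5]
gripper_width: 0.327
```

```bash
python3 - <<'E'
from tf import *
to((.018,.039),.0303,-14.65)
s=read_camera("scene");cv2.imwrite("pics/a9.png",cv2.resize(s["pixels"][130:230,230:340],None,fx=6,fy=6,interpolation=cv2.INTER_CUBIC))
E
```

```text
t 13.2 p [ 0.5925 -0.0579  0.0303] board 0.0191 0.034 y-ang -14.68 zax [ 0. -0. -1.] F [-0.6 -1.8  1.5] w 0.327 q [-0.63  0.83  0.91  1.93 -0.89  0.84  0.51]
target [ 0.5928 -0.0528  0.0303] dp [ 0.2  -0.04  0.  ]
ang [ 0.     0.001 -0.006]
```

View pics/a9.png

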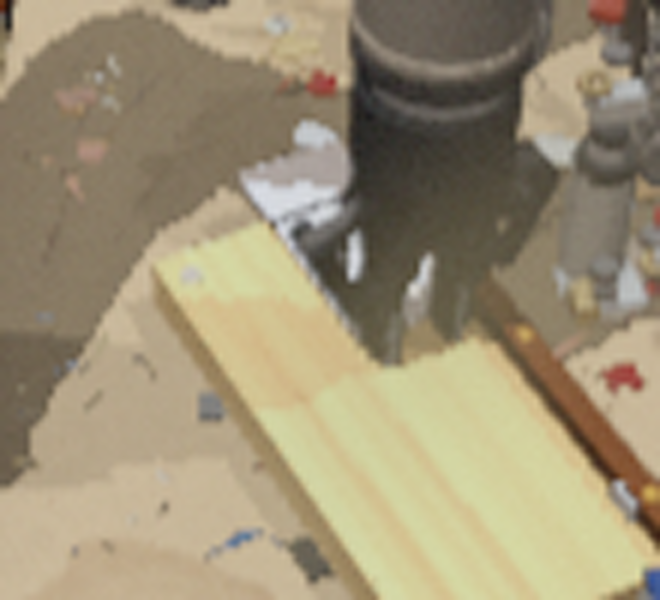

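Call:
jog_arm --dp '[[0.06,0,0],[0.12,0,0],[0.16,0,0],[0.16,0,0],[0.16,0,0]]' --angular '[[0,0,0],[0,0,0],[0,0,0],[0,0,0],[0,0,0]]' --claw '[28,28,28,28,28]'

```text
t: 13.75
eef_pos: [0.5936, -0.054, 0.0303]
tool_rot: [-0.0, 0.792, 0.611, 0.0]
contact_force: [-0.6, -0.8, 0.6]
gripper_width: 0.329
```

Call:
jog_arm --dp '[[-0.3,0,0],[-1.0,0,0],[-1.2,0,-1.2],[-1.2,0,-2.8],[-1.2,0,-4.4]]' --angular '[[0,0,0],[0,0,0],[0,0,0],[0,0,0],[0,0,0]]' --claw '[28,28,28,28,28]'

```text
t: 14.25
eef_pos: [0.5846, -0.0854, 0.1413]
tool_rot: [-0.0, 0.792, 0.61, -0.001]
contact_force: [0.7, 0.1, 0.3]
gripper_width: 0.326
```

Call:
jog_arm --dp '[[0,-1.2,-1.4],[0,-2.4,-2.8],[0,-3.6,-4.2],[0,-4.8,-5.6],[0,-6,-7]]' --angular '[[0,0,0],[0,0,0],[0,0,0],[0,0,0],[0,0,0]]' --claw '[28,28,28,28,28]'

```text
t: 14.75
eef_pos: [0.4512, -0.0465, 0.2876]
tool_rot: [-0.017, 0.792, 0.61, -0.011]
contact_force: [1.0, 1.2, -0.8]
gripper_width: 0.329
```

```bash
python3 - <<'E'
from tf import *
st()
s=read_camera("scene");cv2.imwrite("pics/b1.png",cv2.resize(s["pixels"][130:230,230:340],None,fx=6,fy=6,interpolation=cv2.INTER_CUBIC))
cv2.imwrite("pics/b1t.png",read_camera("top")["pixels"])
E
```

```text
t 14.75 p [ 0.4512 -0.0465  0.2876] board -0.1206 0.0093 y-ang -14.85 zax [-0.039  0.013 -0.999] F [ 1.   1.2 -0.8] w 0.329 q [-1.23  0.14  1.35  2.01 -0.16  1.14 -0.07]
```

View pics/b1.png

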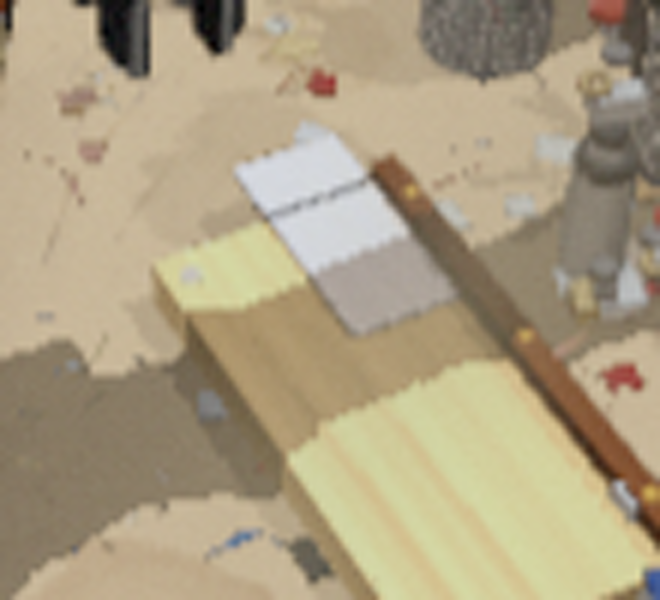

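View pics/b1t.png

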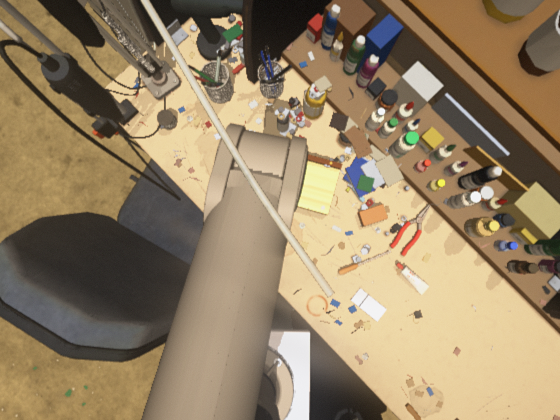

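```bash
cat > m2.py <<'E'
from tf import *
from meas import *
import sys,pickle
S=read_camera("scene");pickle.dump(S,open("S2.pkl","wb"))
f=lambda *p:((p[0]+.5)/6-.5+230,(p[1]+.5)/6-.5+130)
def rep(n,l):
    d=l[1]*np.sign(l[1][1]);y=np.degrees(np.arctan2(-d[0],d[1]));print(n,l[0].round(4),"yaw",round(y,2),l[2],round(l[3]*1e3,2));return l
bl=rep("board left",edge(S,f(155,263),f(262,226),.03,3,sign=[0,1,1]))
c1=rep("cut a",edge(S,f(370,180),f(272,216),.035,2.5,sign=[1,1,1]))
c2=rep("cut b",edge(S,f(272,216),f(370,180),.035,2.5,sign=[1,1,1]))
near=rep("near",edge(S,f(355,335),f(236,170),.035,3,sign=[1,0,0]))
left=rep("left",edge(S,f(236,170),f(333,130),.035,3,sign=[1,0,0]))
far=rep("far",edge(S,f(395,205),f(455,290),.035,3,sign=[1,1,1]))
fb=rep("fence base",edge(S,f(460,255),f(500,310),.03,3,sign=[0,1,.3]))
right=rep("right",edge(S,f(455,298),f(358,333),.035,3,sign=[1,0,-.3]))
m=(c1[0]+c2[0])/2
def b(p): d=p-O;return np.array([d@bx,d@by])
print("cut mid board",b(m),"board-left pt",b(bl[0]),"left",b(left[0]),"right",b(right[0]),"near",b(near[0]),"far",b(far[0]),"fence",b(fb[0]))
E
python3 m2.py
```

```text
board left [0.5622 0.0588] yaw 74.86 34 0.33
cut a [0.6255 0.0433] yaw 76.99 35 0.37
cut b [0.6292 0.0352] yaw 75.18 58 0.68
near [0.585  0.0119] yaw -14.72 52 0.37
left [0.6308 0.08  ] yaw 78.04 40 0.64
far [ 0.6377 -0.0196] yaw -15.86 48 0.36Traceback (most recent call last):
  File "m2.py", line 14, in <module>
    fb=rep("fence base",edge(S,f(460,255),f(500,310),.03,3,sign=[0,1,.3]))
                        ~~~~^^^^^^^^^^^^^^^^^^^^^^^^^^^^^^^^^^^^^^^^^^^^^
  File "meas.py", line 14, in edge
    P=np.array(P);X=ray(c,P,z)[:,:2]
                    ~~~^^^^^^^
  File "h.py", line 7, in ray
    d=(np.linalg.inv(K)@np.c_[uv,np.ones(len(uv))].T).T@R
       ~~~~~~~~~~~~~~~~^~~~~~~~~~~~~~~~~~~~~~~~~~~~~
ValueError: matmul: Input operand 1 has a mismatch in its core dimension 0, with gufunc signature (n?,k),(k,m?)->(n?,m?) (size 1 is different from 3)
```

```bash
sed -i '/fence base/d; s/,"fence",b(fb\[0\])//' m2.py; python3 m2.py; python3 - <<'E'
import cv2,pickle
S=pickle.load(open("S2.pkl","rb"))["pixels"]
cv2.imwrite("pics/b2.png",cv2.resize(S[145:195,252:312],None,fx=12,fy=12,interpolation=cv2.INTER_CUBIC))
E
```

```text
board left [0.5623 0.0589] yaw 74.77 31 0.32
cut a [0.6281 0.0425] yaw 76.98 43 0.46
cut b [0.6246 0.0363] yaw 74.84 48 0.54
near [0.5892 0.0279] yaw -14.71 51 0.4
left [0.6314 0.0799] yaw 77.99 40 0.63
far [ 0.6366 -0.0248] yaw -15.65 46 0.41
right [ 0.5924 -0.0463] yaw 75.52 38 0.39
cut mid board [0.02714159 0.1366947 ] board-left pt [-0.0397188   0.13933784] left [0.02181809 0.17718448] right [0.01601415 0.04521913] near [-0.00589067  0.11618064] far [0.05326793 0.07717066]
```

View pics/b2.png

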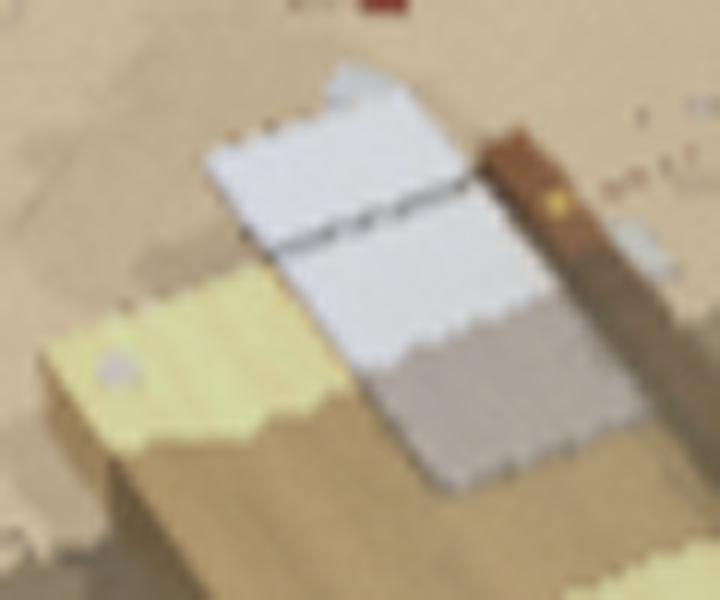

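Call:
jog_arm --dp '[[0,-0.4,-1],[1.5,-1.5,-2],[3,-2.6,-3],[4.5,-3.7,-4],[6,-4.8,-5]]' --angular '[[0,0,-1.5],[0,0,-3],[0,0,-4.5],[0,0,-6],[0,0,-7.5]]' --claw '[28,28,28,28,28]'

```text
t: 15.45
eef_pos: [0.3878, 0.1053, 0.4012]
tool_rot: [-0.02, 0.558, 0.83, -0.007]
contact_force: [1.6, -0.4, -0.1]
gripper_width: 0.327
```

```bash
python3 - <<'E'
from tf import *
st()
cv2.imwrite("pics/b3t.png",read_camera("top")["pixels"])
E
```

```text
t 15.45 p [0.3878 0.1053 0.4012] board -0.2203 0.1401 y-ang 22.17 zax [-0.041  0.012 -0.999] F [ 1.6 -0.4 -0.1] w 0.327 q [-1.42 -0.28  0.84  1.92  0.17  1.44 -0.24]
```

View pics/b3t.png

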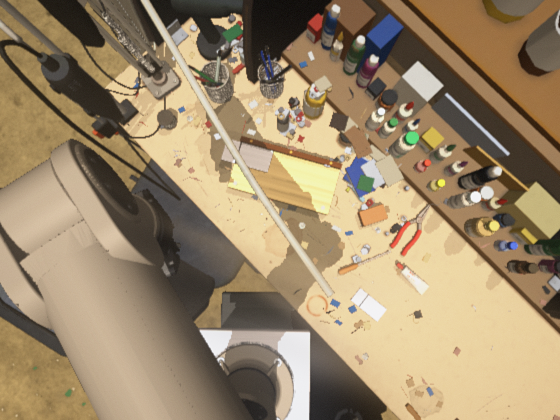

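```bash
python3 - <<'E'
import cv2
t=cv2.imread("pics/b3t.png");cv2.imwrite("pics/b4.png",cv2.resize(t[130:210,210:310],None,fx=8,fy=7.5,interpolation=cv2.INTER_CUBIC))
t0=cv2.imread("pics/top0.png")
E
```

```text
(no output)
```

View pics/b4.png

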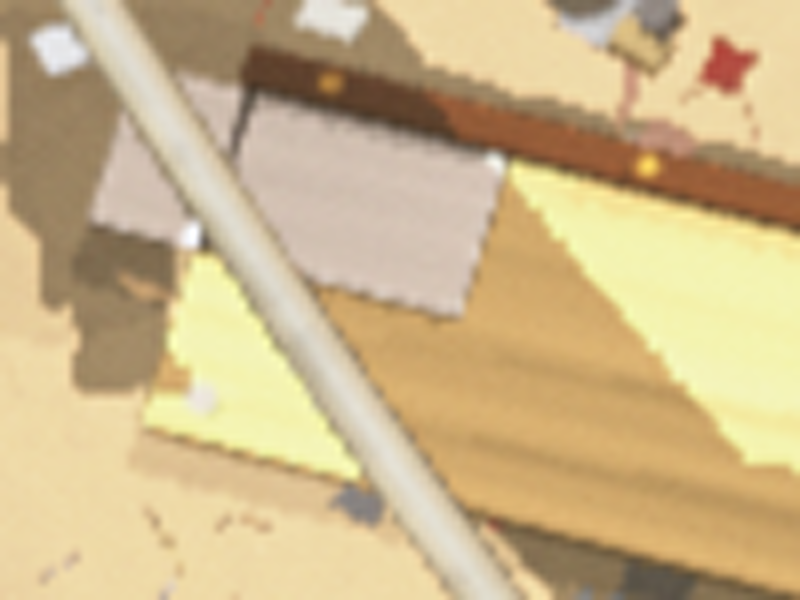

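```bash
python3 - <<'E'
from tf import *
from meas import *
import pickle
S,T0=pickle.load(open("cams.pkl","rb"));T=dict(T0);T["pixels"]=cv2.imread("pics/b3t.png")
f=lambda x,y:((x+.5)/8-.5+210,(y+.5)/7.5-.5+130)
def b(p): d=p-O;return np.array([d@bx,d@by]).round(4)
def rep(n,l):
    d=l[1]*np.sign(l[1][1]);print(n,b(l[0]),"yaw",np.degrees(np.arctan2(-d[0],d[1])).round(2),l[2],round(l[3]*1e3,2))
rep("board left",edge(T,f(148,425),f(192,252),.03,2.5,sign=[-.5,1,1]))
rep("board left orig",edge(T0,f(148,425),f(192,252),.03,2.5,sign=[-.5,1,1]))
rep("right",edge(T,f(503,170),f(462,315),.035,3,sign=[1,0,-.3]))
rep("left",edge(T,f(95,222),f(118,130),.035,3,sign=[-1,0,.0]))
rep("cutR",edge(T,f(236,152),f(252,92),.035,2,sign=[1,1,1]))
rep("cutL",edge(T,f(252,92),f(236,152),.035,2,sign=[1,1,1]))
rep("near",edge(T,f(455,318),f(330,285),.035,3,sign=[1,0,-.5]))
print("by eye cut",b(ray(T,[f(250,92)],.035)[0,:2]),b(ray(T,[f(236,150)],.035)[0,:2]),b(ray(T,[f(204,246)],.035)[0,:2]))
print("orig S right end", )
E
```

```text
board left [-0.0369  0.1429] yaw 80.89 38 0.4
board left orig [-0.0392  0.1415] yaw 75.6 48 0.34
right [0.0205 0.0492] yaw 75.22 51 0.37Traceback (most recent call last):
  File "<stdin>", line 12, in <module>
  File "meas.py", line 14, in edge
    P=np.array(P);X=ray(c,P,z)[:,:2]
                    ~~~^^^^^^^
  File "h.py", line 7, in ray
    d=(np.linalg.inv(K)@np.c_[uv,np.ones(len(uv))].T).T@R
       ~~~~~~~~~~~~~~~~^~~~~~~~~~~~~~~~~~~~~~~~~~~~~
ValueError: matmul: Input operand 1 has a mismatch in its core dimension 0, with gufunc signature (n?,k),(k,m?)->(n?,m?) (size 1 is different from 3)
```

```bash
python3 - <<'E'
from tf import *
from meas import *
import pickle
S,T0=pickle.load(open("cams.pkl","rb"));T=dict(T0);T["pixels"]=cv2.imread("pics/b3t.png")
g=T["pixels"].sum(2).astype(float)
f=lambda x,y:((x+.5)/8-.5+210,(y+.5)/7.5-.5+130)
def b(p): d=p-O;return np.array([d@bx,d@by]).round(4)
# centroid of darkness per row between far end and near
for y in (105,115,125,135,145):
    u0,v=f(250-(y-92)*.255,y);us=np.linspace(u0-2.5,u0+2.5,41)
    w=cv2.remap(g.astype(np.float32),us.astype(np.float32).reshape(1,-1),np.full((1,41),v,np.float32),cv2.INTER_LINEAR).ravel()
    d=np.clip(np.median(w)-w-10,0,None);u=(us*d).sum()/d.sum();print(round(u-u0,2),b(ray(T,[(u,v)],.035)[0,:2]))
st()
E
```

```text
0.12 [0.0488 0.1388]
-0.08 [0.0449 0.1391]
-0.16 [0.0411 0.1391]
-0.23 [0.0373 0.1391]
-0.23 [0.0336 0.1389]
t 15.5 p [0.3864 0.1131 0.4045] board -0.2236 0.1473 y-ang 23.12 zax [-0.038  0.014 -0.999] F [1.4 5.3 3.9] w 0.326 q [-1.43 -0.27  0.82  1.91  0.17  1.44 -0.24]
```

```bash
python3 - <<'E'
from tf import *
to((-.10,.02),.30,-14.65)
E
```

```text
t 15.5 p [0.3864 0.1131 0.4045] board -0.2236 0.1473 y-ang 23.12 zax [-0.038  0.014 -0.999] F [1.4 5.3 3.9] w 0.326 q [-1.43 -0.27  0.82  1.91  0.17  1.44 -0.24]
target [ 0.4738 -0.0414  0.3   ] dp [-7.17  0.91  3.96]
ang [-0.433 -0.193  7.548]
```

Call:
jog_arm --dp '[[-1.4,0.2,0.8],[-2.8,0.4,1.6],[-4.3,0.6,2.4],[-5.7,0.8,3.2],[-7.17,0.91,3.96]]' --angular '[[-0.1,0,1.5],[-0.2,-0.1,3],[-0.3,-0.1,4.5],[-0.4,-0.2,6],[-0.43,-0.19,7.55]]' --claw '[28,28,28,28,28]'

```text
t: 16.0
eef_pos: [0.4684, -0.0455, 0.3003]
tool_rot: [-0.002, 0.79, 0.613, -0.002]
contact_force: [-0.3, 1.9, 0.1]
gripper_width: 0.332
```

```bash
python3 - <<'E'
from tf import *
to((.019,0.0),.12,-14.65)
E
```

```text
t 16.0 p [ 0.4684 -0.0455  0.3003] board -0.1042 0.0146 y-ang -14.44 zax [-0.005  0.    -1.   ] F [-0.3  1.9  0.1] w 0.332 q [-1.22  0.11  1.31  1.99 -0.12  1.13 -0.11]
target [ 0.5839 -0.0908  0.12  ] dp [-0.6   4.96  7.19]
ang [-0.054  0.013  0.043]
```

Call:
jog_arm --dp '[[-0.1,1.0,1.4],[-0.2,2.0,2.8],[-0.4,3.0,4.2],[-0.5,4.0,5.6],[-0.6,4.96,7.2]]' --angular '[[0,0,0.04],[0,0,0.04],[0,0,0.04],[0,0,0.04],[-0.05,0,0.04]]' --claw '[28,28,28,28,28]'

```text
t: 16.5
eef_pos: [0.5835, -0.0925, 0.1143]
tool_rot: [-0.001, 0.791, 0.612, -0.004]
contact_force: [1.3, -0.6, 1.2]
gripper_width: 0.325
```

```bash
python3 - <<'E'
from tf import *
to((.019,0.005),.0303,-14.65)
E
```

```text
t 16.5 p [ 0.5835 -0.0925  0.1143] board 0.019 -0.0017 y-ang -14.57 zax [-0.007 -0.002 -1.   ] F [ 1.3 -0.6  1.2] w 0.325 q [-0.58  0.65  0.9   1.9  -0.64  0.91  0.37]
target [ 0.5851 -0.086   0.0303] dp [0.28 0.02 3.36]
ang [-0.076  0.045  0.017]
```

Call:
jog_arm --dp '[[0.1,0,0.8],[0.2,0.02,1.6],[0.28,0.02,2.4],[0.28,0.02,3.0],[0.28,0.02,3.0]]' --angular '[[-0.05,0.02,0.02],[-0.05,0.02,0.02],[-0.05,0.02,0.02],[-0.05,0.02,0.02],[-0.05,0.02,0.02]]' --claw '[28,28,28,28,28]'

```text
t: 17.0
eef_pos: [0.583, -0.0835, 0.0411]
tool_rot: [-0.001, 0.791, 0.612, -0.002]
contact_force: [0.0, 0.1, -0.5]
gripper_width: 0.329
```

```bash
python3 - <<'E'
from tf import *
to((.019,0.0405),.0303,-14.65)
E
```

```text
t 17.0 p [ 0.583  -0.0835  0.0411] board 0.0163 0.0069 y-ang -14.6 zax [-0.004  0.    -1.   ] F [ 0.   0.1 -0.5] w 0.329 q [-0.53  0.74  0.79  1.94 -0.74  0.79  0.43]
target [ 0.5941 -0.0516  0.0303] dp [1.35 0.11 0.43]
ang [-0.048  0.009  0.011]
```

Lower first, then push slowly in two calls.

Call:
jog_arm --dp '[[0,0.1,0.2],[0,0.1,0.4],[0,0.1,0.42],[0.1,0.1,0.42],[0.2,0.1,0.42]]' --angular '[[-0.04,0,0],[-0.04,0,0],[-0.04,0,0],[-0.04,0,0],[-0.04,0,0]]' --claw '[28,28,28,28,28]'

```text
t: 17.5
eef_pos: [0.5898, -0.0769, 0.0362]
tool_rot: [0.002, 0.791, 0.612, 0.004]
contact_force: [1.0, 0.0, -0.6]
gripper_width: 0.326
```

```bash
python3 - <<'E'
from tf import *
to((.019,0.0405),.0303,-14.65)
E
```

```text
t 17.5 p [ 0.5898 -0.0769  0.0362] board 0.0212 0.015 y-ang -14.49 zax [ 0.008  0.003 -1.   ] F [ 1.   0.  -0.6] w 0.326 q [-0.53  0.74  0.78  1.93 -0.75  0.77  0.43]
target [ 0.5941 -0.0516  0.0303] dp [ 1.02 -0.09  0.24]
ang [ 0.084 -0.052  0.033]
```

Call:
jog_arm --dp '[[0,0,0.05],[0,0,0.1],[0,0,0.1],[0,0,0.1],[0,0,0.1]]' --angular '[[0,0,0],[0,0,0],[0,0,0],[0,0,0],[0,0,0]]' --claw '[28,28,28,28,28]'

```text
t: 18.0
eef_pos: [0.5894, -0.0773, 0.0331]
tool_rot: [0.001, 0.791, 0.612, 0.003]
contact_force: [0.9, 0.3, -0.1]
gripper_width: 0.328
```

```bash
python3 - <<'E'
from tf import *
to((.019,0.0405),.0303,-14.65)
E
```

```text
t 18.0 p [ 0.5894 -0.0773  0.0331] board 0.0209 0.0145 y-ang -14.5 zax [ 0.007  0.002 -1.   ] F [ 0.9  0.3 -0.1] w 0.328 q [-0.52  0.75  0.77  1.94 -0.76  0.77  0.44]
target [ 0.5941 -0.0516  0.0303] dp [ 1.04 -0.07  0.11]
ang [ 0.074 -0.044  0.03 ]
```

Call:
jog_arm --dp '[[0,-0.07,0.06],[0.2,-0.07,0.11],[0.4,-0.07,0.11],[0.6,-0.07,0.11],[0.7,-0.07,0.11]]' --angular '[[0.07,-0.04,0.03],[0.07,-0.04,0.03],[0.07,-0.04,0.03],[0.07,-0.04,0.03],[0.07,-0.04,0.03]]' --claw '[28,28,28,28,28]'

```text
t: 18.5
eef_pos: [0.5924, -0.0587, 0.0302]
tool_rot: [-0.0, 0.791, 0.612, 0.0]
contact_force: [0.6, -0.7, -0.2]
gripper_width: 0.327
```

```bash
python3 - <<'E'
from tf import *
to((.019,0.0405),.0303,-14.65)
E
```

```text
t 18.5 p [ 0.5924 -0.0587  0.0302] board 0.0191 0.0332 y-ang -14.57 zax [ 0.     0.001 -1.   ] F [ 0.6 -0.7 -0.2] w 0.327 q [-0.56  0.76  0.77  1.93 -0.76  0.77  0.4 ]
target [ 0.5941 -0.0516  0.0303] dp [ 0.29 -0.   -0.  ]
ang [ 0.002 -0.008  0.016]
```

Call:
jog_arm --dp '[[0.08,0,0],[0.16,0,0],[0.24,0,0],[0.29,0,0],[0.29,0,0]]' --angular '[[0,0,0],[0,0,0],[0,0,0],[0,0,0],[0,0,0]]' --claw '[28,28,28,28,28]'

```text
t: 19.0
eef_pos: [0.594, -0.0529, 0.0304]
tool_rot: [0.0, 0.791, 0.611, 0.0]
contact_force: [-0.0, -0.0, 0.4]
gripper_width: 0.332
```

```bash
python3 - <<'E'
from tf import *
st()
E
```

```text
t 19.0 p [ 0.594  -0.0529  0.0304] board 0.0192 0.0393 y-ang -14.65 zax [ 0.  0. -1.] F [-0.  -0.   0.4] w 0.332 q [-0.57  0.76  0.77  1.93 -0.76  0.78  0.39]
```

Call:
jog_arm --dp '[[-0.3,0,0],[-1.0,0,0],[-1.2,0,-1.2],[-1.2,0,-2.8],[-1.2,0,-4.4]]' --angular '[[0,0,0],[0,0,0],[0,0,0],[0,0,0],[0,0,0]]' --claw '[28,28,28,28,28]'

```text
t: 19.5
eef_pos: [0.585, -0.0843, 0.1414]
tool_rot: [-0.0, 0.792, 0.61, -0.001]
contact_force: [1.4, -0.1, -0.1]
gripper_width: 0.33
```

Call:
jog_arm --dp '[[0,-1.2,-1.4],[0,-2.4,-2.8],[0,-3.6,-4.2],[0,-4.8,-5.6],[0,-6,-7]]' --angular '[[0,0,0],[0,0,0],[0,0,0],[0,0,0],[0,0,0]]' --claw '[28,28,28,28,28]'

```text
t: 20.0
eef_pos: [0.4553, -0.0463, 0.2933]
tool_rot: [-0.007, 0.792, 0.611, -0.004]
contact_force: [-0.7, 1.9, 0.2]
gripper_width: 0.329
```

```bash
python3 m2.py; python3 - <<'E'
import cv2,pickle
S=pickle.load(open("S2.pkl","rb"))["pixels"]
cv2.imwrite("pics/b5.png",cv2.resize(S[130:230,230:340],None,fx=6,fy=6,interpolation=cv2.INTER_CUBIC))
E
```

```text
board left [0.5688 0.0571] yaw 74.22 26 0.0
cut a [0.6219 0.0452] yaw 74.13 34 0.48
cut b [0.6231 0.0375] yaw 74.15 39 0.38
near [0.5867 0.0183] yaw -14.7 53 0.37
left [0.6349 0.0801] yaw 77.14 39 0.51
far [ 0.6394 -0.0148] yaw -15.38 47 0.36
right [ 0.5999 -0.0475] yaw 75.58 40 0.35
cut mid board [0.0229307  0.13763824] board-left pt [-0.0329683   0.13930565] left [0.02510158 0.17822949] right [0.02352092 0.04596737] near [-0.00588755  0.1062693 ] far [0.05350186 0.08759817]
```

View pics/b5.png

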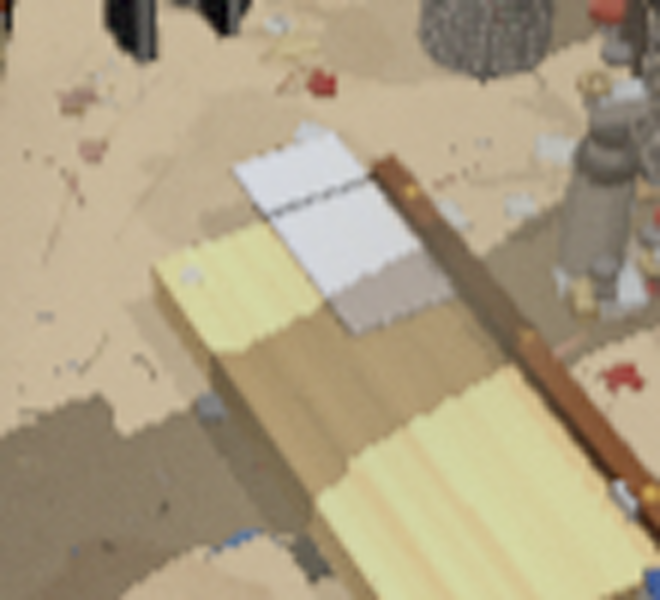

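```bash
python3 - <<'E'
import cv2,pickle,numpy as np
S0=cv2.imread("pics/scene0.png");S=pickle.load(open("S2.pkl","rb"))["pixels"]
for n,(x,y,r) in dict(reel=(262,123,12),pliers=(355,316,30),block=(337,275,20),file=(293,300,30),glue=(322,350,25)).items():
    t=cv2.cvtColor(S0[y-r:y+r,x-r:x+r],6);a=cv2.cvtColor(S[y-r-8:y+r+8,x-r-8:x+r+8],6)
    m=cv2.matchTemplate(a,t,cv2.TM_CCOEFF_NORMED);_,v,_,l=cv2.minMaxLoc(m);print(n,round(v,2),np.array(l)-8)
from station import *
print(hand_in())
E
```

```text
reel 0.4 [4 2]
pliers 1.0 [0 0]
block 1.0 [0 0]
file 1.0 [0 0]
glue 0.99 [0 0]
the job is handed in; nothing more can be done
None
```

```bash
python3 - <<'E'
import cv2,numpy as np
a=cv2.imread("pics/top0.png");b=cv2.imread("pics/b3t.png");x,y,r=167,119,11
m=cv2.matchTemplate(b[y-r-8:y+r+8,x-r-8:x+r+8],a[y-r:y+r,x-r:x+r],cv2.TM_CCOEFF_NORMED);print(cv2.minMaxLoc(m)[1],np.array(cv2.minMaxLoc(m)[3])-8)
E
```

```text
0.9989709258079529 [0 0]
```

The blank now lies flat against the fence with its cut line over the left end of the board, and I handed the job in at about 20 s. I only pushed it: first flat to the fence with both open fingers, then along the fence from its right end, with a small final nudge.

Last checks before handing in:
- **Cut line:** about 1 to 2 mm short of the board's left end in the scene view (limit 6 mm). Before the nudge it was about 2.5 mm short in both views, and the nudge moved it roughly 1 mm. One scene-view estimate, taken from the blank's right end, gives about 3 mm short.
- **Fence contact:** the blank's centre is at board x ≈ 24 mm (25 mm is touching).
- **Angle to the fence:** the near long side is within 0.01 rad. The far edge and the left end read up to 0.04 rad off in the pictures, still under the 0.06 limit.
- **Bystanders:** pliers, sanding block, file and glue tube show no shift. The solder reel check failed in the last scene picture, probably because the gripper hid it. An earlier top picture, taken before the nudge, showed the reel unmoved, and the arm did not go near it afterwards.

I touched the board once on purpose to find the finger height. The highest force I read at the end of a move was about 39 N, with the fingertips pressing on the board.

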